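Set up the specimen mixer for the next batch

TASK

Get the specimen mixer ready for the next batch. Raise its fold-down screen and leave it leaning back at about 110 degrees from shut, then use the flat screwdriver from the tool block to turn both slotted selectors under it a quarter turn clockwise, until each slot lines up with its white index marks, and put the screwdriver back upright in its hole in the block. Stand all the specimen pots from the purple tray upright on the mixer's rubber mat, inside the rim, at any time, and leave the other things on the bench where they are.

Things in the scene. Friction and masses are not known exactly. Their poses are not given: they have to be found in the camera images.
- mixer: Specimen mixer fixed to the bench, white plastic, 240 (x) x 360 (y) mm. Origin: centre of its underside; x points to its rear (away from the robot), y to its left, z up. Its -y half carries the platform; its +y half (y 20 to 180) is the control deck, flat top 88 mm above the bench, rising to 102 mm behind x = 86 (hinge hump), with the fold-down screen over it and two slotted selectors under the screen, 80 mm apart
- platform_mid (a point): Centre of the platform's black rubber mat, on its top face, 85 mm above the bench; axes as the mixer's. The mat is 190 x 190 mm inside an aluminium rim that stands 12 mm above it (outside 200 x 200 mm). The platform does not move while it is being loaded
- screen (a joint): Angle (rad) of the screen lid: 0 = shut flat over the deck, 1.57 = upright, 1.92 = 110 degrees (leaning back from the robot), stop at 2.6. A stiff friction hinge: stays wherever it is left; lifting it at the handle takes up to 6 N
- screen_hinge (a point): Mid point of the screen's hinge line, at the lid's rear edge (underside level), 94 mm above the bench at mixer x = 77, y = 100. The hinge line runs along the mixer's y. The point turns with the lid (its -x points from the hinge to the lid's front edge, its z out of the lid's back). The lid is a plate 140 (from the hinge) x 140 x 14 mm thick with the dark screen on its underside
- screen_handle (a point): Middle of the lid's black bow handle: a round bar 12 mm thick and 100 mm long, parallel to the hinge, 120 mm from the hinge line and standing 40 mm off the lid's back (the face that is up when shut); in the lid's frame at x = -120, z = 54 mm. Can be pinched from above, the round bar turning between the fingers
- sel_left (a joint): Angle (rad) of the selector further to the mixer's left (+y): grows clockwise seen from above. 0 = slot across (along the mixer's y), 1.57 = slot fore and aft (along the mixer's x), in line with the two white index marks on its grey bezel; stops at 0 and 1.61. Stays where left; turning takes about 0.1 N m
- sel_left_slot (a point): Centre of the left selector's slot at the level of its steel face, 88 mm above the bench. The slot is 24 mm long (along this point's own y, which turns with it), 6 mm wide, 10 mm deep. The bezel round it stands 3 mm above the face, its opening is 34 mm across
- sel_right (a joint): As sel_left, for the selector nearer the platform
- sel_right_slot (a point): As sel_left_slot, for the selector nearer the platform
- driver: Flat screwdriver standing upright, blade down, in the tool block; 149 mm long, 110 g. Origin: middle of the blade's tip; z up along the tool to the handle, y along the width of the blade. Blade 16 mm wide (y) x 3 mm thick (x), 8 mm shaft, collar 36 mm across with its underside 75 mm above the tip and 6 mm thick, then a flat-sided black handle 22 mm (x) x 30 mm (y) from 81 to 149 mm above the tip: its wide faces are parallel to the blade
- driver_grip (a point): Middle of the screwdriver's handle, 118 mm above the tip, on its axis; axes as the driver's
- block: Teal tool block fixed to the bench, 120 (x) x 66 (y) x 85 mm high; origin: centre of its underside. Short steel bits stand 10 mm above its four corners (look only)
- block_hole (a point): Mouth of the block's middle hole, 25 x 25 mm, right through, on the top face 85 mm above the bench: the screwdriver hangs in it with its collar resting on the top, so its tip is 75 mm below this point
- tray: Purple delivery tray fixed to the bench, 250 x 250 mm, floor 4 mm above the bench, rim 13 mm above the bench; origin: centre of its underside
- pot1: Specimen pot with white screw cap, upright, 68 mm tall, body 51 mm and cap (top 18 mm) 54 mm across, 90 g, starting on the tray; origin: centre of its underside, z up. Two to four of the four pots are there
- pot2: Specimen pot with white screw cap, upright, 68 mm tall, body 51 mm and cap (top 18 mm) 54 mm across, 90 g, starting on the tray; origin: centre of its underside, z up. Two to four of the four pots are there
- pot3: Specimen pot with white screw cap, upright, 68 mm tall, body 51 mm and cap (top 18 mm) 54 mm across, 90 g, starting on the tray; origin: centre of its underside, z up. Two to four of the four pots are there
- pot4: Specimen pot with white screw cap, upright, 68 mm tall, body 51 mm and cap (top 18 mm) 54 mm across, 90 g, starting on the tray; origin: centre of its underside, z up. Two to four of the four pots are there
- tube_rack: Bystander: black rack of capped tubes, 70 x 220 x 100 mm, loose; leave alone. Origin: centre of its underside
- reagent: Bystander: amber bottle 70 mm across, 170 mm tall, loose; leave alone. Origin: centre of its underside
- glove_box: Bystander: pale carton of gloves, 110 x 220 x 70 mm, loose; leave alone. Origin: centre of its underside
Mind the look-alikes: they are no part of the job. Leave any pink look-alike of the pot1 alone.

How it is judged:
On the way, in this order (a step that is already met when the one before it is completed fails the run):
1. the screen is raised to between 100 and 120 degrees (value of joint screen between 1.745 and 2.094 rad), for 0.3 s.
2. both selectors are turned until their slots line up with the index marks (value of joint each of sel_left, sel_right above 1.42 rad), for 0.2 s.
3. the screwdriver is back in its hole, collar down on the block (horizontal distance between driver and block_hole below 0.012 m and z of driver in the frame of block_hole between -0.083 and -0.067 m and angle between driver's own z axis and vertical below 0.12 rad and linear speed of driver below 0.02 m/s), for 0.3 s.
At the end, for the whole second after the job is handed in: Screen at 100 to 120 degrees from shut; both selectors above 1.42 rad; screwdriver upright (7 degrees) in the block hole, collar on the block (8 mm; 12 mm sideways); every pot present upright (7 degrees), at rest on the mat, its centre within 80 mm of the mat centre in mixer x and y (all of step 1 and all of step 2 and all of step 3 and x of pot1 in the frame of platform_mid between -0.08 and 0.08 m and y of pot1 in the frame of platform_mid between -0.08 and 0.08 m and z of pot1 in the frame of platform_mid between -0.006 and 0.008 m and angle between each of pot1, pot2, pot3, pot4's own z axis and vertical below 0.12 rad and linear speed of each of pot1, pot2, pot3, pot4 below 0.02 m/s and x of pot2 in the frame of platform_mid between -0.08 and 0.08 m and y of pot2 in the frame of platform_mid between -0.08 and 0.08 m and z of pot2 in the frame of platform_mid between -0.006 and 0.008 m and x of pot3 in the frame of platform_mid between -0.08 and 0.08 m and y of pot3 in the frame of platform_mid between -0.08 and 0.08 m and z of pot3 in the frame of platform_mid between -0.006 and 0.008 m and x of pot4 in the frame of platform_mid between -0.08 and 0.08 m and y of pot4 in the frame of platform_mid between -0.08 and 0.08 m and z of pot4 in the frame of platform_mid between -0.006 and 0.008 m); the robot touches nothing.
It fails at once if a selector is turned or pushed with the fingers instead of the screwdriver (contact force between the fingers and sel_left above 2 N or contact force between the fingers and sel_right above 2 N).
It fails at once if the tube rack, the bottle or the glove carton is pushed more than 4 cm (distance of any of tube_rack, reagent, glove_box from where it was at the start of the episode above 0.04 m).
Of pot1, pot2, pot3, pot4 only 2 to 4 are there at a start; the rules pass over those that are not, and their reading is None.
At some moment in a run one of pot1, pot2, pot3, pot4 may be knocked a few centimetres aside while the robot is not near it.
It also fails if it takes over 210 s, if anything falls off the work surface, if the arm or the gripper's body presses on something with over 40 N, if the wrist force passes 120 N, or if a joint passes its speed limit or range.

ROBOT

A 7-joint arm with a two-finger parallel gripper is mounted at the origin on the work surface. World frame = base frame: x ahead of the robot, y to its left, z up, the work surface at z = 0. Lengths are in m, angles in rad, forces in N, time in s.
With the tool pointing down it reaches from about 0.4 to 0.9 m from the base axis. Payload 5.5 kg.
Tool frame: the origin (TCP) lies at the centre of the arm's flange, where the gripper is bolted on; the fingertips stand 178 mm ahead of it and the grasp point (between the pads) lies 159 mm ahead of it; z points along the fingers, y is the direction in which the jaws open and shut (so a half turn about z gives the same grasp; the last joint's range is limited). The gripper opens to 92 mm and grips with 3 to 60 N. Pads are 19 mm wide; open, the fingers measure 130 mm over their backs; the gripper's body (75 mm by 190 mm) begins 47 mm behind the grasp point.
Start: joints at [1.49, 0.501, -0.427, 1.55, 0.221, 1.138, -0.21], TCP at [0.219, -0.612, 0.405] pointing down, gripper open.
Joint ranges: [-2.88, 2.88], [-0.31, 2.03], [-1.54, 1.56], [0.2, 2.42], [-1.41, 4.55], [0.19, 2.02], [-2.57, 2.57]. Speed limits (rad/s): [2.57, 2.57, 3.14, 3.14, 3.14, 3.14, 3.14].

INTERFACE

Orientations are given as a rotation vector (axis times angle).
In Python, from rig import * gives the robot as it stands.
- The arm moves only by the shell command python3 -m crank 'ROWS' [FORCE]. ROWS is text: rows parted by semicolons, each of 7 numbers parted by spaces: the closure, from 0 (fully open) to 1 (shut), then the shift along the world's x, y, z in mm, then the turn, a rotation vector about the world's x, y, z in rad. A call has 1 to 20 rows; each row shifts and turns the commanded pose from where the row before left it; what a row does not reach is not made up. A row lasts 1/12 s, in which the tool goes at most 41.7 mm and 7.16 degrees, less where a joint would pass 70% of its speed; a pose out of reach is approached as far as the arm can. A call with a gripper value outside its range is refused whole. The fingers move at their own pace and stop on an object; FORCE is the grip in N (left out, the last holds). Time passes only in rows, so rows that do not move let the fingers close. It gives the time, the measured TCP pose, the force and the opening at its end, in the units of the state.
- read_state(): the state, without advancing time (a new reading comes with each control period).
- snapshot(name): name is "scene" or "side" or "wrist"; returns a dict with "img" (384x512x3 uint8, blue, green, red), "camera_matrix" (3x3 intrinsics, pixels), "k1" (the pictures are not rectified: a ray, as slopes to the right and down, at radius r is drawn at 1 + k1 r^2 times it, then the intrinsics apply), "R" (3x3) and "t" (3): a world point X has camera coordinates R X + t. Camera axes: x right, y down, z forward; pixel columns grow to the right and rows downward; lengths in m; the calibration is good to about 2 mm. A picture is of the moment at which its call begins. There is no depth.
- finish_job(): hands the job in, once; it reports no verdict.
The state is a dict: "time": time; "joints": joint angles; "joint_velocities": joint speeds; "effort": joint torques, N m; "tcp_pos": TCP position; "tcp_rot": TCP orientation; "ft_force": force on the tool from outside, world axes, zero at the start; "wrist_torque": the same for the moment, N m; "opening": opening from 0.0 (shut) to 1.0 (fully open).
Only numpy, scipy, OpenCV 4.12 (cv2) and the standard library are available. Lean on these libraries where they do the work, as an engineer would, in place of code of your own. Each camera call takes 0.05 s, during which the arm holds its last target.

## Working session

There is one attempt and no reset: what is moved stays moved. The work goes in short steps, Python scripts to look and compute and a shell command to move; the robot and the scene stay as the last step left them, time stands still between calls to the robot, and variables do not carry over. Pictures are saved under pics/ and viewed, and the job is handed in when it is done.

```bash
ls -la; mkdir -p pics; python3 - <<'E'
from rig import *
import cv2
s=read_state(); print(s)
for n in ("scene","side","wrist"):
    d=snapshot(n); cv2.imwrite(f"pics/{n}0.png",d["img"]); print(n,d["camera_matrix"],d["k1"],d["R"],d["t"])
E
```

```text
total 12
drwxr-xr-x  3 agent agent 4096 Dec  6 09:26 .
drwxr-xr-x 23 root  root  4096 Dec  6 09:26 ..
drwxr-xr-x  2 agent agent 4096 Dec  6 09:26 pics
{'time': 0.0, 'joints': array([ 1.49023758,  0.50185672, -0.42675233,  1.55144454,  0.22079461,
        1.13829399, -0.21033077]), 'joint_velocities': array([ 1.46635324e-03, -7.11339478e-05, -1.10251958e-04,  1.53751656e-03,
        1.28892956e-03, -5.65270831e-04, -6.16670408e-04]), 'effort': array([-3.68694082e-04, -5.66586149e+01, -5.81659421e+00, -2.79108989e+01,
       -6.87836786e-02,  3.05974425e-02,  1.80662823e-04]), 'tcp_pos': array([ 0.21887797, -0.61166563,  0.40367129]), 'tcp_rot': array([-3.09340209e+00, -5.36969192e-01,  4.35551467e-04]), 'ft_force': array([ 0.32636151, -0.88863537,  0.44398576]), 'wrist_torque': array([-0.03663634, -0.02849975, -0.0404865 ]), 'opening': 1.0003869976969482}
scene [[496.57988516   0.         258.82798657]
 [  0.         496.57988516 187.37064431]
 [  0.           0.           1.        ]] -0.18574211885087297 [[ 0.58689636  0.80951515  0.01542364]
 [ 0.69788343 -0.49612191 -0.51654793]
 [-0.41050137  0.313924   -0.85611935]] [-0.33302722 -0.31746551  1.56870555]
side [[418.53493753   0.         253.25215981]
 [  0.         418.53493753 195.06617669]
 [  0.           0.           1.        ]] -0.007044648518919644 [[-0.80598886 -0.59142849 -0.024378  ]
 [-0.28848629  0.42843917 -0.85628006]
 [ 0.51687291 -0.68311947 -0.51593622]] [0.46879678 0.24281213 1.01190773]
wrist [[330.75086105   0.         254.4989403 ]
 [  0.         330.75086105 195.70743298]
 [  0.           0.           1.        ]] -0.018313273727793157 [[ 0.33731765 -0.94138913 -0.00181914]
 [-0.91224889 -0.32735201  0.24625724]
 [-0.23241939 -0.08140741 -0.9692028 ]] [-0.64888485 -0.03074979  0.38892166]
```

View pics/scene0.png

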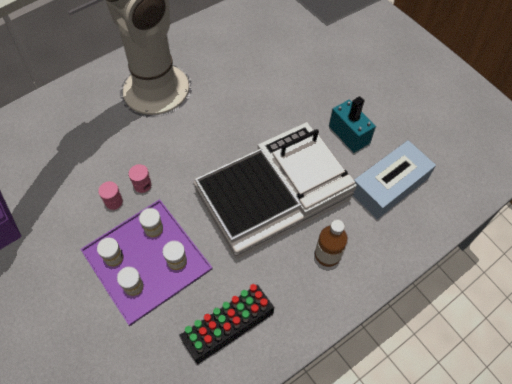

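View pics/side0.png

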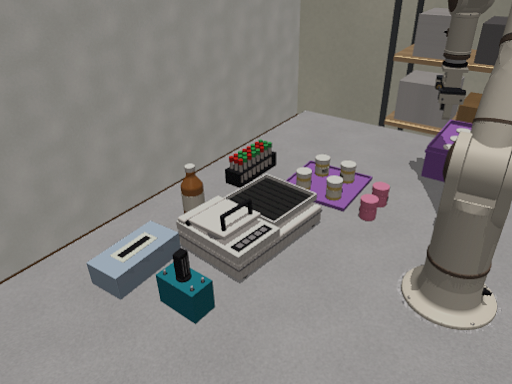

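View pics/wrist0.png

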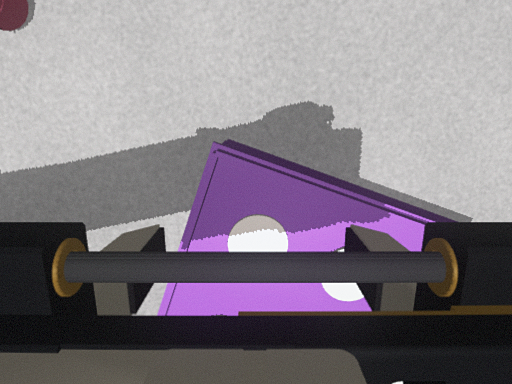

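```bash
cat > h.py <<'E'
from rig import *
import cv2, numpy as np
from scipy.spatial.transform import Rotation as Rn
def D(d): return np.array([d["k1"],0,0,0,0.])
def proj(d,X):
    X=np.atleast_2d(np.array(X,float)); return cv2.projectPoints(X,cv2.Rodrigues(d["R"])[0],d["t"],d["camera_matrix"],D(d))[0][:,0]
def ray(d,uv):
    p=cv2.undistortPoints(np.array(uv,float).reshape(-1,1,2),d["camera_matrix"],D(d))[:,0]
    return -d["R"].T@d["t"], np.c_[p,np.ones(len(p))]@d["R"]
def onz(d,uv,z):
    c,r=ray(d,uv); z=np.broadcast_to(z,len(r)); return c+r*((z-c[2])/r[:,2])[:,None]
def tri(d1,u1,d2,u2):
    A=[];b=[]
    for d,u in((d1,u1),(d2,u2)):
        c,r=ray(d,u); r=r[0]/np.linalg.norm(r[0]); P=np.eye(3)-np.outer(r,r); A.append(P);b.append(P@c)
    X,res,_,_=np.linalg.lstsq(np.vstack(A),np.hstack(b),rcond=None); return X, np.sqrt(res)
def crop(d,name,x0,y0,x1,y1,s):
    cv2.imwrite(f"pics/{name}.png",cv2.resize(d["img"][y0:y1,x0:x1],None,fx=s,fy=s,interpolation=cv2.INTER_CUBIC))
def tcp(s=None):
    s=s or read_state(); R=Rn.from_rotvec(s["tcp_rot"]).as_matrix(); return s["tcp_pos"],R
E
python3 - <<'E'
from h import *
np.set_printoptions(precision=4,suppress=True)
d=snapshot("scene"); s=snapshot("side")
print("pots",onz(d,[(150,217),(108,247),(174,251),(129,277)],0.072))
print("pots side",onz(s,[(322,160),(348,166),(304,173),(334,183)],0.072))
p,R=tcp(); print(p,R)
w=snapshot("wrist"); print(onz(w,[(258,240),(218,143),(15,8)],0.07))
print('bin',onz(d,[(5,225)],0.1),onz(s,[(460,130)],0.1))
print("base",proj(d,[0,0,0]),proj(s,[0,0,0]))
crop(d,"s1",180,100,380,260,4); crop(s,"sd1",150,170,330,330,4); crop(d,"s2",70,150,230,270,5)
E
```

```text
pots [[ 0.4387 -0.2494  0.072 ]
 [ 0.4509 -0.3779  0.072 ]
 [ 0.5546 -0.2478  0.072 ]
 [ 0.5504 -0.3725  0.072 ]]
pots side [[ 0.5352 -0.3546  0.072 ]
 [ 0.4384 -0.3626  0.072 ]
 [ 0.5386 -0.2341  0.072 ]
 [ 0.4238 -0.2283  0.072 ]]
[ 0.219  -0.6118  0.4042] [[ 0.9415  0.3371 -0.0002]
 [ 0.3371 -0.9415  0.0009]
 [ 0.0001 -0.0009 -1.    ]]
[[ 0.1638 -0.635   0.07  ]
 [ 0.2428 -0.5664  0.07  ]
 [ 0.2943 -0.3636  0.07  ]]
bin [[ 0.2566 -0.5767  0.1   ]] [[ 0.1897 -0.8301  0.1   ]]
base [[155.0914  88.4814]] [[446.7793 295.3031]]
```

View pics/s1.png

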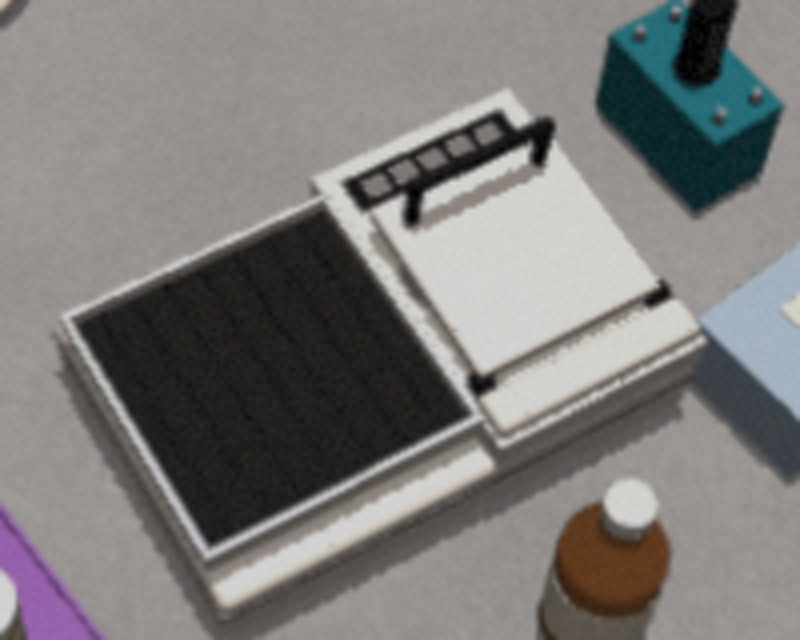

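View pics/sd1.png

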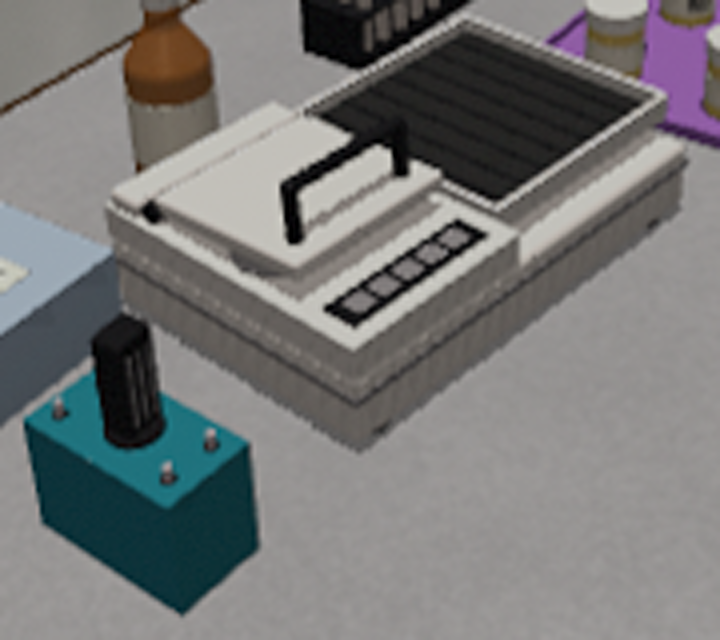

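View pics/s2.png

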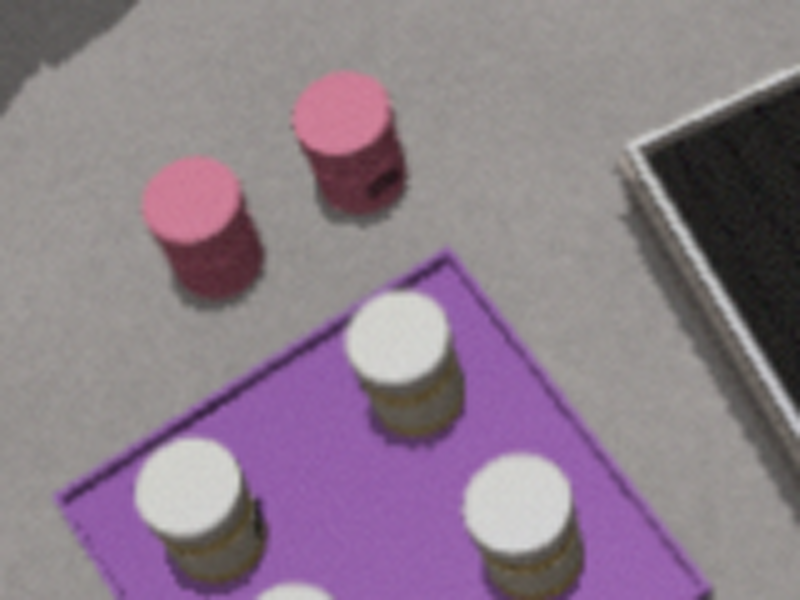

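```bash
python3 - <<'E'
from h import *
np.set_printoptions(precision=4,suppress=True)
d=snapshot("scene"); s=snapshot("side")
a=onz(d,[(196.25,179.5),(261.25,150),(299.5,203.75),(231.25,239.5)],0.097); print(a,a.mean(0)); print(np.linalg.norm(a-np.roll(a,-1,0),axis=1))
# side crop scale4 off 150,170 : corners rim: rearleft(300,108)? frontleft(500,203) frontright(668,92) rearright(470,15)
q=np.array([(668,93),(500,205),(298,105),(470,15)])/4+[150,170]
b=onz(s,q,0.097); print(b,b.mean(0)); print(np.linalg.norm(b-np.roll(b,-1,0),axis=1))
for i in range(4): print(tri(d,[[(196.25,179.5),(261.25,150),(299.5,203.75),(231.25,239.5)][i]],s,[q[i]]))
crop(s,"sd2",280,140,400,230,6)
E
```

```text
[[ 0.4268 -0.0996  0.097 ]
 [ 0.4487  0.0923  0.097 ]
 [ 0.6379  0.0734  0.097 ]
 [ 0.6199 -0.1219  0.097 ]] [ 0.5333 -0.014   0.097 ]
[0.1931 0.1902 0.1962 0.1944]
[[ 0.4187 -0.1036  0.097 ]
 [ 0.4408  0.0888  0.097 ]
 [ 0.6376  0.0647  0.097 ]
 [ 0.6115 -0.123   0.097 ]] [ 0.5271 -0.0183  0.097 ]
[0.1937 0.1983 0.1895 0.1938]
(array([ 0.422 , -0.1014,  0.0956]), array([0.006]))
(array([0.4445, 0.0905, 0.0957]), array([0.0058]))
(array([0.6367, 0.0702, 0.0998]), array([0.0043]))
(array([ 0.616 , -0.1235,  0.0947]), array([0.005]))
```

View pics/sd2.png

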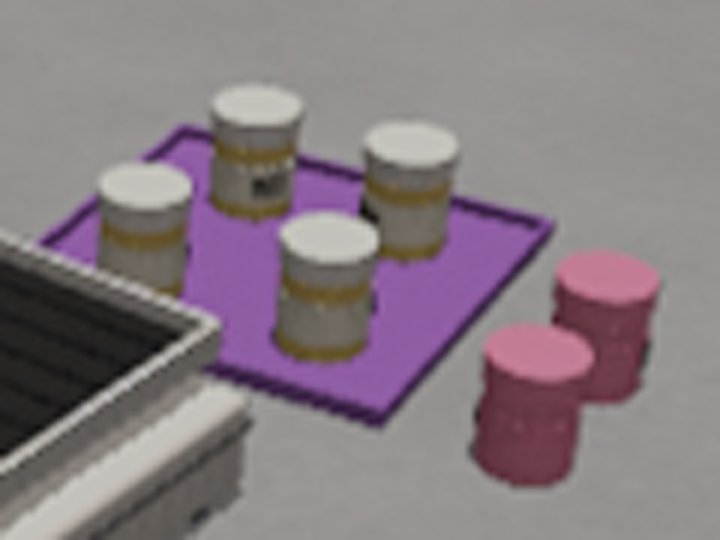

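```bash
python3 - <<'E'
from h import *
np.set_printoptions(precision=4,suppress=True)
d=snapshot("scene"); s=snapshot("side")
A=np.array([(400,337),(191,487),(519,503)])/5+[70,150]
B=np.array([(329,238),(411,142),(146,185)])/6+[280,140]
print(onz(d,A,.072),onz(s,B,.072))
for a,b in zip(A,B): print(tri(d,[a],s,[b]))
crop(s,"sd3",180,190,260,250,9);crop(s,"sd4",150,240,230,320,9)
crop(d,"s3",250,115,340,185,8);crop(d,"s4",320,85,390,155,9)
E
```

```text
[[ 0.4397 -0.25    0.072 ]
 [ 0.4522 -0.378   0.072 ]
 [ 0.5534 -0.2477  0.072 ]] [[ 0.4317 -0.2497  0.072 ]
 [ 0.4447 -0.3799  0.072 ]
 [ 0.5456 -0.2482  0.072 ]]
(array([ 0.4353, -0.2512,  0.0691]), array([0.0042]))
(array([ 0.4478, -0.3798,  0.0698]), array([0.0047]))
(array([ 0.5495, -0.2491,  0.0695]), array([0.0044]))
```

View pics/sd3.png

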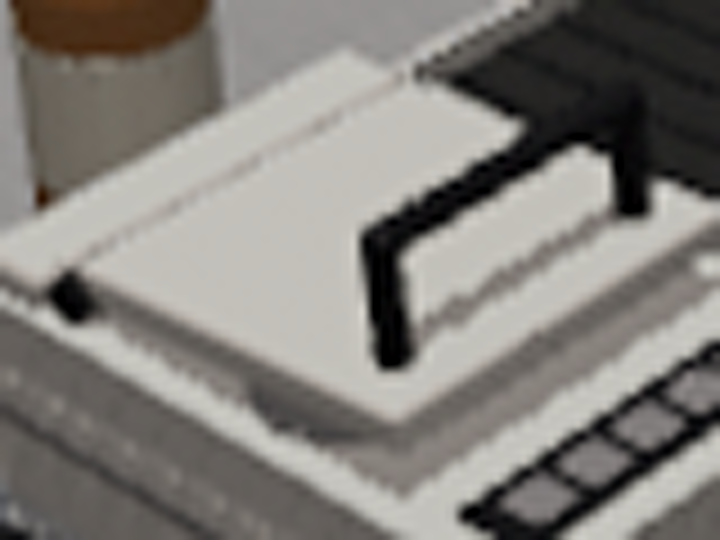

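View pics/sd4.png

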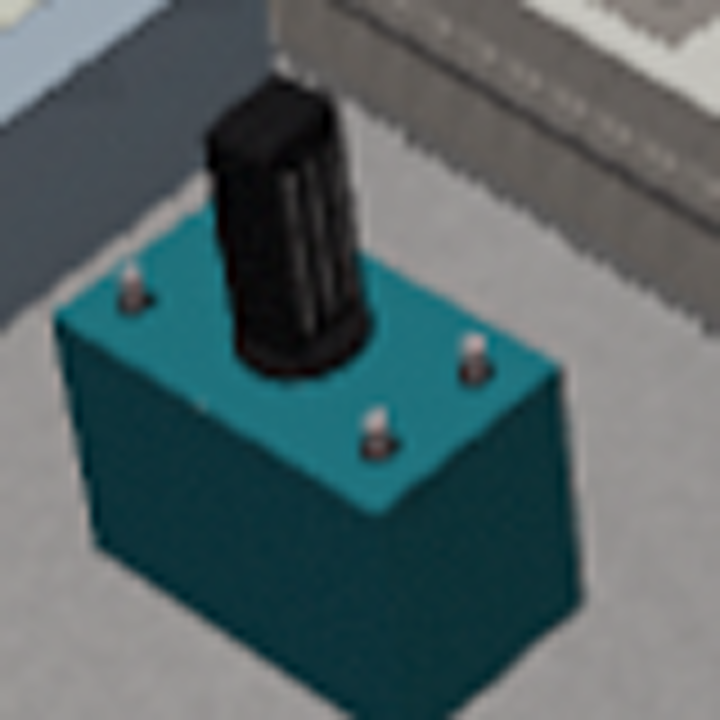

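View pics/s3.png

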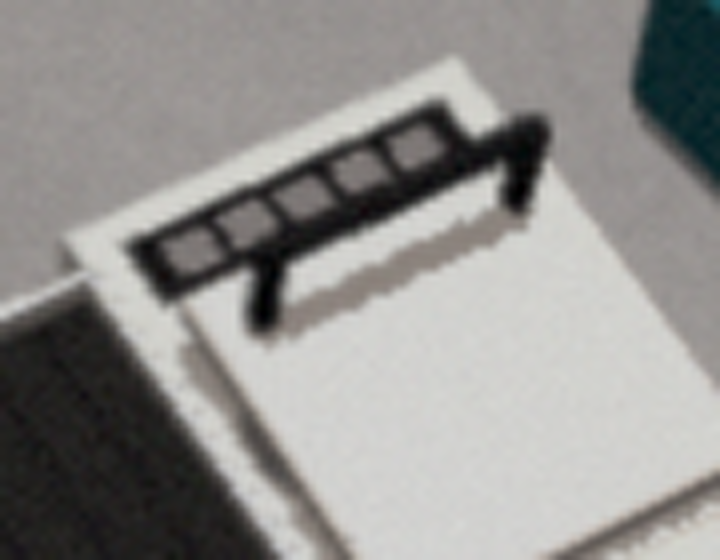

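View pics/s4.png

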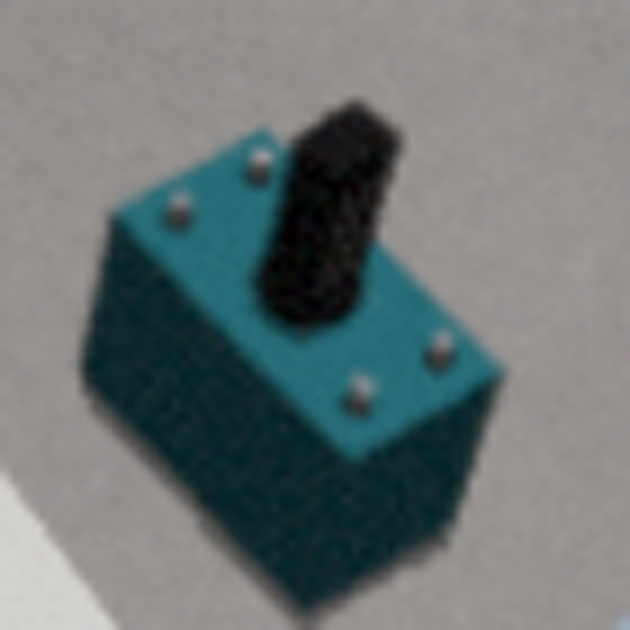

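```bash
python3 - <<'E'
from h import *
np.set_printoptions(precision=4,suppress=True)
d=snapshot("scene"); s=snapshot("side")
f=lambda L,k,o:np.array(L,float)/k+o
hs=f([(530,130),(268,258)],8,[250,115]); hd=f([(383,240),(622,112)],9,[180,190])
H=[tri(d,[a],s,[b]) for a,b in zip(hs,hd)]; print(H); v=H[0][0]-H[1][0]; print((H[0][0]+H[1][0])/2,np.linalg.norm(v),np.degrees(np.arctan2(-v[0],v[1])))
bt=onz(d,f([(118,215),(262,130),(503,375),(353,460)],9,[320,85]),.085); print(bt,bt.mean(0),np.linalg.norm(bt-np.roll(bt,-1,0),axis=1))
bs=onz(s,f([(560,368),(375,515),(57,315)],9,[150,240]),.085); print(bs,(bs[0]+bs[2])/2,np.linalg.norm(np.diff(bs,axis=0),axis=1))
# pegs z .095
print(onz(d,f([(180,205),(260,158),(441,345),(360,387)],9,[320,85]),.095).mean(0),onz(s,f([(474,343),(133,270)],9,[150,240]),.095).mean(0))
print('drv',onz(d,f([(345,130)],9,[320,85]),.159),onz(s,f([(272,112)],9,[150,240]),.159))
# deck corners z=.088: front-left
print('deck',onz(d,f([(455,58),(65,240)],8,[250,115]),.088))
E
```

```text
[(array([0.5147, 0.2183, 0.156 ]), array([0.0029])), (array([0.504 , 0.12  , 0.1507]), array([0.0015]))]
[0.5094 0.1691 0.1533] 0.09904349442987474 -6.202594046239292
[[0.4437 0.3538 0.085 ]
 [0.4431 0.4171 0.085 ]
 [0.5636 0.4126 0.085 ]
 [0.5611 0.3499 0.085 ]] [0.5029 0.3833 0.085 ] [0.0633 0.1206 0.0628 0.1174]
[[0.4361 0.3528 0.085 ]
 [0.439  0.4174 0.085 ]
 [0.5565 0.4123 0.085 ]] [0.4963 0.3826 0.085 ] [0.0646 0.1176]
[0.5022 0.3823 0.095 ] [0.4978 0.3811 0.095 ]
drv [[0.4993 0.3848 0.159 ]] [[0.497 0.382 0.159]]
deck [[0.4402 0.258  0.088 ]
 [0.4252 0.0991 0.088 ]]
```

```bash
python3 -m crank '0 12 32.5 1 0 0 0.0464;0 12 32.5 1 0 0 0.0464;0 12 32.5 1 0 0 0.0464;0 12 32.5 1 0 0 0.0464;0 12 32.5 1 0 0 0.0464;0 12 32.5 1 0 0 0.0464;0 12 32.5 1 0 0 0.0464;0 12 32.5 1 0 0 0.0464;0 12 32.5 1 0 0 0.0464;0 12 32.5 1 0 0 0.0464;0 12 32.5 1 0 0 0.0464;0 12 32.5 1 0 0 0.0464;0 12 32.5 1 0 0 0.0464;0 12 32.5 1 0 0 0.0464;0 12 32.5 1 0 0 0.0464;0 12 32.5 1 0 0 0.0464;0 12 32.5 1 0 0 0.0464;0 12 32.5 1 0 0 0.0464;0 12 32.5 1 0 0 0.0464;0 12 32.5 1 0 0 0.0464'
cat > w.py <<'E'
from h import *
import sys
np.set_printoptions(precision=4,suppress=True)
n=sys.argv[1]
for c in sys.argv[2:]:
    d=snapshot(c); cv2.imwrite(f"pics/{n}_{c}.png",d["img"])
s=read_state(); p,R=tcp(s); print("t",round(s["time"],2),"tcp",p,"grasp",p+R@[0,0,.159],"jaw deg",np.degrees(np.arctan2(R[1,1],R[0,1])),"z",R[:,2],"F",s["ft_force"],"T",s["wrist_torque"],"op",s["opening"]*92,"q",s["joints"])
E
python3 w.py a wrist
```

```text
time: 2.27
tcp_pos: [0.4594, 0.0397, 0.4252]
tcp_rot: [2.525, 1.867, 0.001]
ft_force: [0.2, 0.3, 0.6]
opening: 0.995
t 2.32 tcp [0.4608 0.0465 0.4263] grasp [0.4616 0.0472 0.2673] jaw deg -16.446802251461733 z [ 0.0052  0.0045 -1.    ] F [2.1368 5.5788 1.6323] T [ 0.3586 -0.2378 -0.0249] op 92.20427089438627 q [ 0.7743  0.2249 -1.0409  1.9648  0.2182  1.0656 -0.6481]
```

View pics/a_wrist.png

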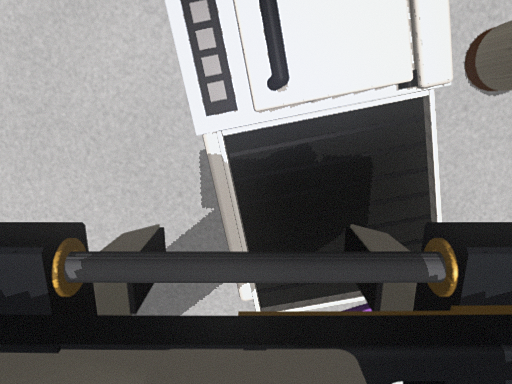

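```bash
python3 -m crank '0 10 15 -2 0 0 0.05;0 10 15 -2 0 0 0.05;0 10 15 -2 0 0 0.05;0 0 0 0 0 0 0;0 0 0 0 0 0 0;0 0 0 0 0 0 0;0 0 0 0 0 0 0' ; python3 w.py b wrist
```

```text
time: 2.9
tcp_pos: [0.4888, 0.082, 0.4187]
tcp_rot: [2.382, 2.047, -0.001]
ft_force: [-0.7, 0.3, 0.6]
opening: 0.998
t 2.95 tcp [0.4888 0.0819 0.4188] grasp [0.4888 0.0817 0.2598] jaw deg -8.663798247437787 z [-0.0001 -0.0011 -1.    ] F [-0.499   0.0193 -0.0733] T [ 0.0218 -0.0996  0.0095] op 92.30595362828875 q [ 0.6544  0.3285 -1.0381  1.9009  0.3198  1.0913 -0.6623]
```

View pics/b_wrist.png

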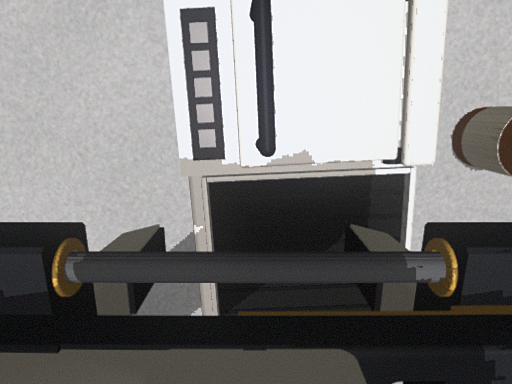

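```bash
python3 - <<'E'
from h import *
np.set_printoptions(precision=4,suppress=True)
w=snapshot("wrist"); 
h=onz(w,[(266,147),(259,8)],.148); print(h,h.mean(0),np.linalg.norm(h[0]-h[1])); v=h[1]-h[0]; print(np.degrees(np.arctan2(-v[0],v[1])))
print('rim top FL,RL',onz(w,[(190,175),(414,164)],.097))
print('lid bottom corners (z .108)',onz(w,[(239,164)],.108), 'deck rear right(102)',onz(w,[(434,162)],.102))
E
```

```text
[[0.5037 0.1202 0.148 ]
 [0.5124 0.2149 0.148 ]] [0.5081 0.1676 0.148 ] 0.09513736933903827
-5.290636731059093
rim top FL,RL [[0.4314 0.0997 0.097 ]
 [0.6374 0.0789 0.097 ]]
lid bottom corners (z .108) [[0.4787 0.1046 0.108 ]] deck rear right(102) [[0.6532 0.0791 0.102 ]]
```

```bash
python3 -m crank '0 5 21.5 -8 0 0 0.01;0 5 21.5 -8 0 0 0.01;0 5 21.5 -8 0 0 0.01;0 5 21.5 -8 0 0 0.01;0 0 0 -26 0 0 0;0 0 0 -26 0 0 0;0 0 0 -26 0 0 0;0 0 0 -2 0 0 0;0 0 0 0 0 0 0;0 0 0 0 0 0 0;0 0 0 0 0 0 0' 30; python3 w.py c wrist side scene
python3 - <<'E'
from h import *
crop(snapshot("side"),"c_s",170,130,270,250,6)
E
```

```text
time: 3.92
tcp_pos: [0.5099, 0.1692, 0.3086]
tcp_rot: [2.339, 2.096, 0.004]
ft_force: [-0.6, 0.6, -0.8]
opening: 0.997
t 4.07 tcp [0.5097 0.1691 0.3081] grasp [0.5101 0.1691 0.1492] jaw deg -6.276887906204723 z [ 0.0025  0.0003 -1.    ] F [ 0.2449 -0.254  -0.0511] T [-0.0313 -0.149   0.0134] op 92.33058651595016 q [ 0.3378  0.5574 -0.9094  1.9093  0.5444  0.94   -0.9422]
```

View pics/c_wrist.png

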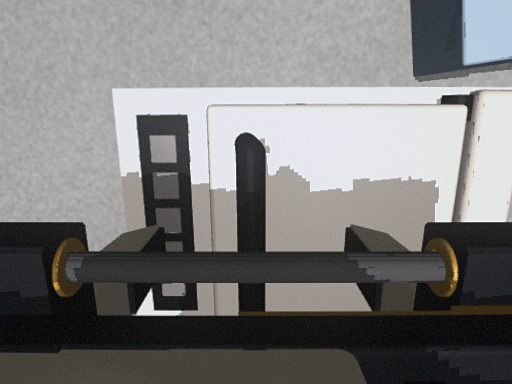

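View pics/c_s.png

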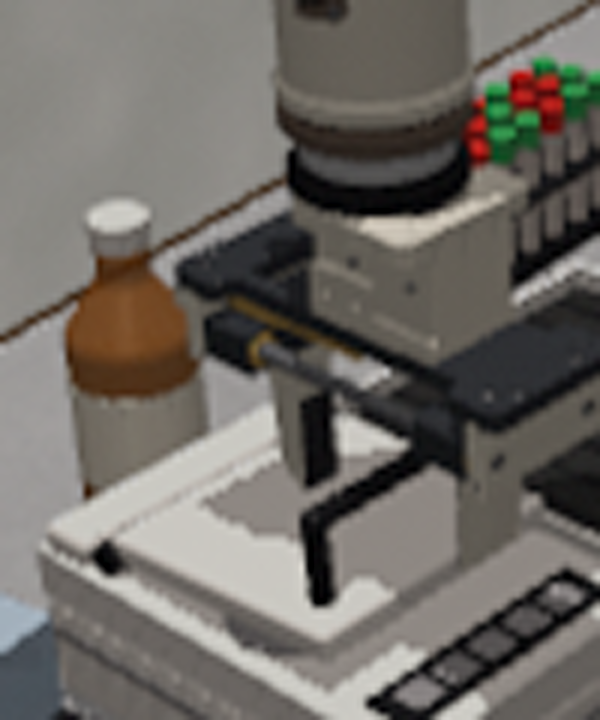

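```bash
python3 -m crank '1 0 0 0 0 0 0;1 0 0 0 0 0 0;1 0 0 0 0 0 0;1 0 0 0 0 0 0;1 0 0 0 0 0 0;1 0 0 0 0 0 0;1 0 0 0 0 0 0;1 0 0 0 0 0 0' 30; python3 w.py d wrist
python3 - <<'E'
import numpy as np
# arc plan: per step world shift, lid angle 0->112deg, 
yaw=np.radians(-6.2); xh=np.array([np.cos(yaw),np.sin(yaw)])
a=np.radians(np.linspace(0,112,15)); r=np.hypot(.12,.054); th=np.arctan2(54,-120)-a
X=77+1000*r*np.cos(th); Z=94+1000*r*np.sin(th)
for i in range(1,15): print(round(np.degrees(a[i]),1), np.round([*( (X[i]-X[i-1])*xh), Z[i]-Z[i-1]],1),X[i].round(1),Z[i].round(1))
print(xh)
E
```

```text
time: 4.78
tcp_pos: [0.5091, 0.169, 0.3067]
tcp_rot: [-2.339, -2.097, 0.0]
ft_force: [-0.2, 0.1, -0.4]
opening: 0.47
t 4.83 tcp [0.5091 0.1691 0.3067] grasp [0.5091 0.1691 0.1477] jaw deg -6.242369014520453 z [-0.0001  0.0001 -1.    ] F [ 0.2817 -0.5426 -0.0068] T [ 0.0141 -0.1311  0.0377] op 39.35758196653373 q [ 0.3368  0.5594 -0.9084  1.9105  0.5448  0.9395 -0.9425]
8.0 [ 8.6 -0.9 16.2] -34.3 164.2
16.0 [10.8 -1.2 14.8] -23.5 179.0
24.0 [12.7 -1.4 13.2] -10.7 192.1
32.0 [14.4 -1.6 11.2] 3.8 203.4
40.0 [15.8 -1.7  9.1] 19.8 212.5
48.0 [16.9 -1.8  6.8] 36.8 219.3
56.0 [17.7 -1.9  4.4] 54.7 223.7
64.0 [18.2 -2.   1.8] 72.9 225.5
72.0 [18.2 -2.  -0.7] 91.3 224.8
80.0 [18.  -2.  -3.3] 109.3 221.6
88.0 [17.3 -1.9 -5.7] 126.8 215.8
96.0 [16.4 -1.8 -8.1] 143.2 207.7
104.0 [ 15.1  -1.6 -10.3] 158.4 197.4
112.0 [ 13.5  -1.5 -12.3] 172.0 185.0
[ 0.99415096 -0.10799936]
```

```bash
python3 -m crank '1 0 0 0 0 0 0;1 0 0 0 0 0 0;1 0 0 0 0 0 0;1 0 0 0 0 0 0;1 0 0 0 0 0 0;1 0 0 0 0 0 0;1 0 0 0 0 0 0' 30; python3 w.py d wrist
python3 - <<'E'
import numpy as np
yaw=np.radians(-6.2); xh=np.array([np.cos(yaw),np.sin(yaw)])
N=22
a=np.radians(np.linspace(0,110,N+1)); r=np.hypot(.12,.054); th=np.arctan2(54,-120)-a
t=np.linspace(0,0.35,N+1)
X=77+1000*r*np.cos(th)+159*np.sin(t); Z=94+1000*r*np.sin(th)+159*np.cos(t)
for i in range(1,N+1): print(round(np.degrees(a[i]),1), np.round([*( (X[i]-X[i-1])*xh), Z[i]-Z[i-1]],1),X[i].round(1),Z[i].round(1))
print(.35/N*np.array([-xh[1],xh[0]]))
E
```

```text
time: 5.42
tcp_pos: [0.509, 0.1691, 0.3067]
tcp_rot: [-2.339, -2.097, 0.0]
ft_force: [-1.5, -0.1, 0.7]
opening: 0.122
t 5.47 tcp [0.5089 0.1691 0.3067] grasp [0.5089 0.1691 0.1477] jaw deg -6.234382928065559 z [-0.0004 -0.     -1.    ] F [-0.9411 -0.2932  0.4665] T [0.0132 0.1458 0.027 ] op 11.171238589365252 q [ 0.3368  0.5594 -0.9085  1.9107  0.5446  0.9397 -0.9424]
5.0 [ 7.6 -0.8 10.2] -35.3 317.2
10.0 [ 8.5 -0.9  9.7] -26.7 326.9
15.0 [ 9.3 -1.   9.1] -17.3 336.0
20.0 [10.1 -1.1  8.4] -7.2 344.5
25.0 [10.8 -1.2  7.7] 3.7 352.2
30.0 [11.5 -1.2  6.9] 15.2 359.0
35.0 [12.  -1.3  6. ] 27.3 365.1
40.0 [12.5 -1.4  5.1] 40.0 370.2
45.0 [13.  -1.4  4.2] 53.0 374.4
50.0 [13.3 -1.4  3.2] 66.4 377.6
55.0 [13.6 -1.5  2.2] 80.1 379.8
60.0 [13.8 -1.5  1.2] 93.9 381.0
65.0 [13.9 -1.5  0.2] 107.9 381.2
70.0 [13.9 -1.5 -0.9] 121.8 380.3
75.0 [13.8 -1.5 -1.9] 135.7 378.4
80.0 [13.6 -1.5 -3. ] 149.4 375.4
85.0 [13.4 -1.5 -4. ] 162.8 371.5
90.0 [13.  -1.4 -4.9] 175.9 366.5
95.0 [12.6 -1.4 -5.9] 188.6 360.6
100.0 [12.1 -1.3 -6.8] 200.8 353.8
105.0 [11.5 -1.3 -7.7] 212.4 346.1
110.0 [10.9 -1.2 -8.5] 223.3 337.7
[0.00171817 0.01581604]
```

```bash
python3 -m crank '1 7.6 -0.8 10.2 0.0017 0.0158 0;1 8.5 -0.9 9.7 0.0017 0.0158 0;1 9.3 -1 9.1 0.0017 0.0158 0;1 10.1 -1.1 8.4 0.0017 0.0158 0;1 10.8 -1.2 7.7 0.0017 0.0158 0;1 11.5 -1.2 6.9 0.0017 0.0158 0;1 12 -1.3 6 0.0017 0.0158 0;1 12.5 -1.4 5.1 0.0017 0.0158 0;1 13 -1.4 4.2 0.0017 0.0158 0;1 13.3 -1.4 3.2 0.0017 0.0158 0;1 13.6 -1.5 2.2 0.0017 0.0158 0' 40; python3 w.py e side
```

```text
time: 6.38
tcp_pos: [0.6301, 0.1563, 0.3759]
tcp_rot: [-2.232, -2.005, 0.184]
ft_force: [-3.9, 3.2, -14.8]
opening: 0.117
t 6.43 tcp [0.6325 0.1557 0.3765] grasp [0.604  0.159  0.2201] jaw deg -6.270751812683024 z [-0.1791  0.0207 -0.9836] F [-1.3769  1.5645 -9.4233] T [ 0.3315  0.0504 -0.1657] op 10.868640723276464 q [ 0.3051  0.7237 -0.8999  1.4776  0.453   1.3541 -0.7457]
```

View pics/e_side.png

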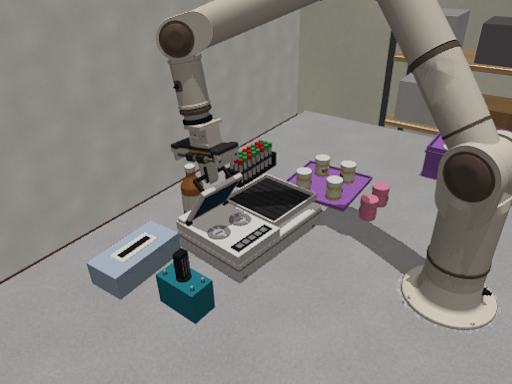

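```bash
python3 - <<'E'
from h import *
d=snapshot("scene")
p=onz(d,[(337,226)],.17); print(p); 
R=Rn.from_euler('z',-6.2,degrees=True).as_matrix()[:2,:2]; print(R.T@(p[0,:2]-[.539,.0655]))
E
```

```text
[[0.76268391 0.07706841 0.17      ]]
[0.22112619 0.03565846]
```

```bash
python3 -m crank '1 13.8 -1.5 1.2 0.0017 0.0158 0;1 13.9 -1.5 0.2 0.0017 0.0158 0;1 13.9 -1.5 -0.9 0.0017 0.0158 0;1 13.8 -1.5 -1.9 0.0017 0.0158 0;1 13.6 -1.5 -3 0.0017 0.0158 0;1 13.4 -1.5 -4 0.0017 0.0158 0;1 13 -1.4 -4.9 0.0017 0.0158 0;1 12.6 -1.4 -5.9 0.0017 0.0158 0;1 12.1 -1.3 -6.8 0.0017 0.0158 0;1 11.5 -1.3 -7.7 0.0017 0.0158 0;1 10.9 -1.2 -8.5 0.0017 0.0158 0;1 0 0 0 0 0 0;1 0 0 0 0 0 0;1 0 0 0 0 0 0' 40; python3 w.py f side scene
```

```text
time: 7.65
tcp_pos: [0.7725, 0.1414, 0.3353]
tcp_rot: [-2.128, -1.912, 0.342]
ft_force: [-5.6, 2.8, -11.8]
opening: 0.12
t 7.75 tcp [0.7722 0.1414 0.3355] grasp [0.7176 0.1471 0.1863] jaw deg -6.114228484602308 z [-0.3434  0.0357 -0.9385] F [ -4.7994   3.0991 -11.955 ] T [ 0.5468 -0.3088 -0.1064] op 10.96639544441044 q [ 0.1466  1.0316 -0.809   0.9577  0.4861  1.6727 -0.5979]
```

View pics/f_side.png

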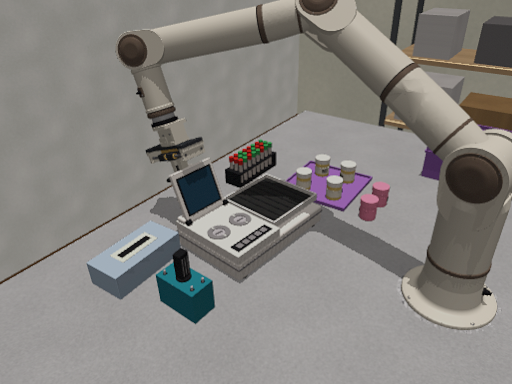

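View pics/f_scene.png

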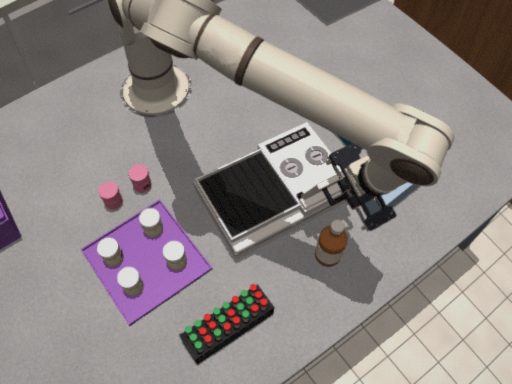

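```bash
python3 -m crank '0.72 0 0 0 0 0 0;0.72 0 0 0 0 0 0;0.72 0 0 0 0 0 0;0.72 0 0 0 0 0 0;0.72 0 0 0 0 0 0' 40; python3 w.py g side; python3 -c "
from h import *
crop(snapshot('side'),'g_s',130,110,250,230,6)"
```

```text
time: 8.17
tcp_pos: [0.7742, 0.1396, 0.3389]
tcp_rot: [-2.134, -1.911, 0.335]
ft_force: [-0.2, -0.4, -0.3]
opening: 0.281
t 8.22 tcp [0.7741 0.1398 0.3385] grasp [0.7203 0.1456 0.189 ] jaw deg -6.298499294326672 z [-0.3385  0.0369 -0.9402] F [ 0.8786  0.4305 -0.2374] T [-0.0356 -0.4575 -0.0231] op 25.59325031337696 q [ 0.1472  1.0299 -0.8088  0.9521  0.487   1.6739 -0.5975]
```

View pics/g_s.png

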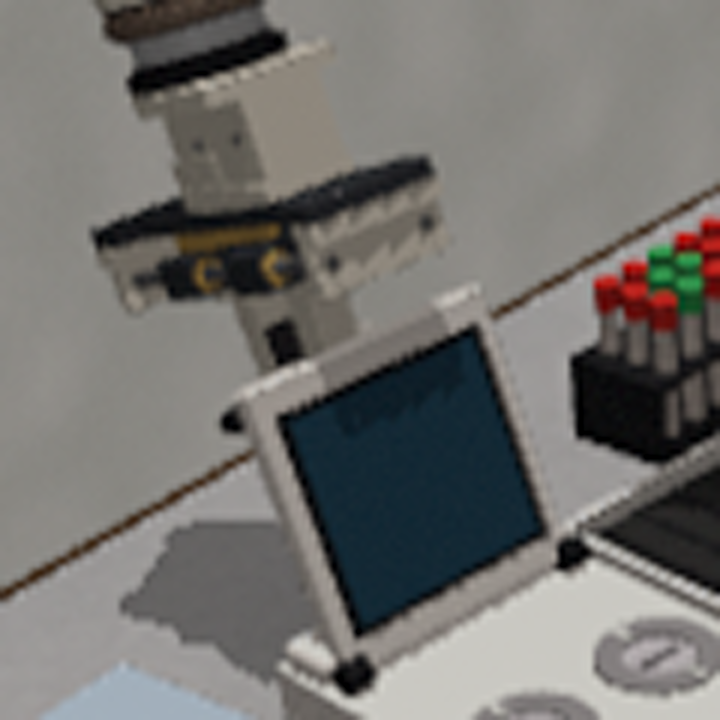

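```bash
python3 -m crank '0.72 8 -1 22 0 0 0;0.72 8 -1 22 0 0 0;0.72 8 -1 22 0 0 0;0.6 3 0 30 0 0 0;0.3 -10 10 10 -0.0062 -0.0573 0;0 -30 14 0 -0.0062 -0.0573 0;0 -30 14 0 -0.0062 -0.0573 0;0 -30 14 0 -0.0062 -0.0573 0;0 -30 14 0 -0.0062 -0.0573 0;0 -30 14 0 -0.0062 -0.0573 0;0 -30 14 0 0 0 0;0 -30 14 0 0 0 0;0 -30 14 0 0 0 0;0 -30 14 -10 0 0 0;0 -30 14 -20 0 0 0;0 -10 4 -20 0 0 0;0 0 0 0 0 0 0;0 0 0 0 0 0 0;0 0 0 0 0 0 0' ; python3 w.py i wrist side scene
```

```text
time: 9.85
tcp_pos: [0.4824, 0.2908, 0.3942]
tcp_rot: [-2.34, -2.094, 0.002]
ft_force: [1.2, 0.2, 0.3]
opening: 1.001
t 10.0 tcp [0.4825 0.2908 0.3942] grasp [0.4821 0.291  0.2352] jaw deg -6.387486825623331 z [-0.0022  0.0013 -1.    ] F [-0.7295 -0.7655  0.3844] T [-0.0512 -0.0735  0.0196] op 91.78516929195077 q [ 0.1437  0.4932 -0.9617  1.7712  0.4445  1.1145 -1.0759]
```

View pics/i_wrist.png

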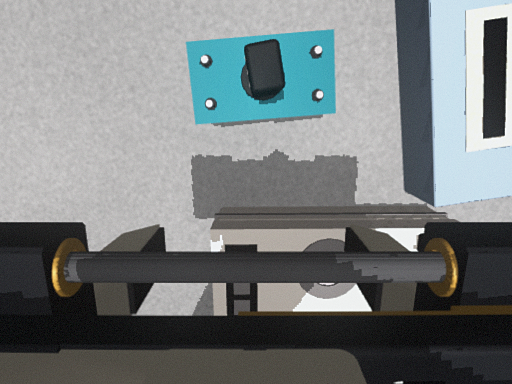

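View pics/i_side.png

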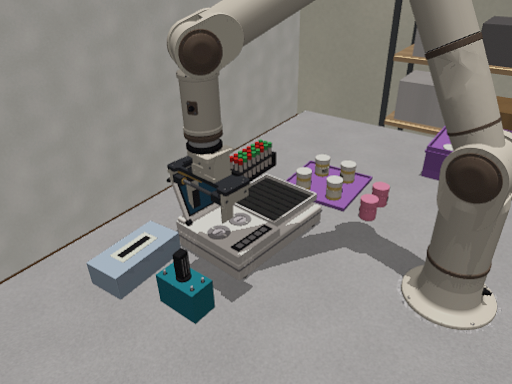

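```bash
python3 - <<'E'
from h import *
crop(snapshot("wrist"),"i_w",180,20,350,135,4.6)
E
```

```text
(no output)
```

View pics/i_w.png

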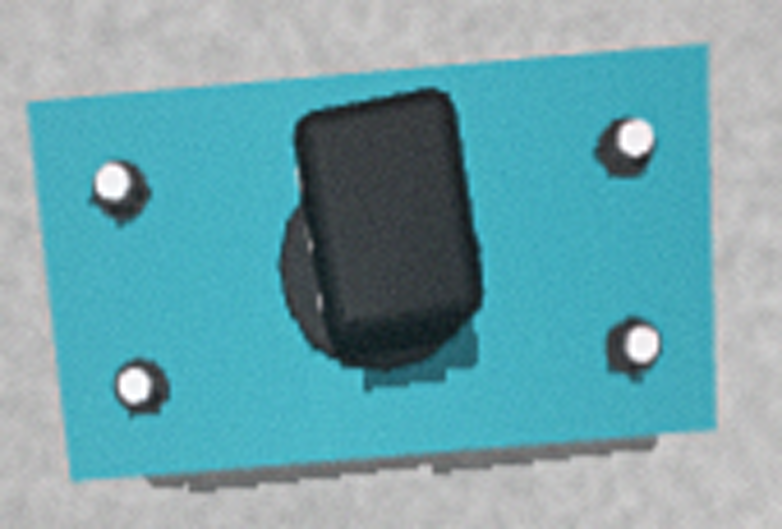

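```bash
python3 - <<'E'
from h import *
np.set_printoptions(precision=4,suppress=True)
w=snapshot("wrist")
f=lambda L:np.array(L,float)/4.6+[180,20]
p=onz(w,f([(113,182),(633,137),(641,345),(135,386)]),.095); print(p,p.mean(0))
e=p[1]+p[2]-p[0]-p[3]; print("block yaw",np.degrees(np.arctan2(e[1],e[0])))
t=onz(w,f([(298,118),(446,88),(483,303),(342,328)]),.159); print(t,t.mean(0),np.linalg.norm(t-np.roll(t,-1,0),axis=1))
e=t[1]+t[2]-t[0]-t[3]; print("x dir",np.degrees(np.arctan2(e[1],e[0]))); e=t[0]+t[1]-t[2]-t[3]; print("y dir",np.degrees(np.arctan2(e[1],e[0])))
b=onz(w,f([(30,103),(708,43),(716,430),(72,480)]),.085); print(b,b.mean(0)); e=b[1]+b[2]-b[0]-b[3]; print(np.degrees(np.arctan2(e[1],e[0])))
E
```

```text
[[0.4543 0.401  0.095 ]
 [0.5435 0.3984 0.095 ]
 [0.5426 0.3641 0.095 ]
 [0.4532 0.3671 0.095 ]] [0.4984 0.3826 0.095 ]
block yaw -1.801630034084174
[[0.4877 0.3959 0.159 ]
 [0.5073 0.3974 0.159 ]
 [0.5097 0.3701 0.159 ]
 [0.4905 0.369  0.159 ]] [0.4988 0.3831 0.159 ] [0.0197 0.0273 0.0192 0.027 ]
x dir 3.8209349657313574
y dir 95.48555629278086
[[0.4404 0.4172 0.085 ]
 [0.5595 0.4137 0.085 ]
 [0.5573 0.3479 0.085 ]
 [0.4379 0.352  0.085 ]] [0.4987 0.3827 0.085 ]
-1.8416608446792566
```

```bash
python3 -m crank '0 4 23 -5 0 0 0.0475;0 4 23 -5 0 0 0.0475;0 4 23 -5 0 0 0.0475;0 4 23 -5 0 0 0.0475;0 0.5 0 -29 0 0 0;0 0 0 -29 0 0 0;0 0 0 -29 0 0 0;0 0 0 0 0 0 0;0 0 0 0 0 0 0;0 0 0 0 0 0 0' ; python3 w.py j wrist side;  python3 -c "
from h import *
crop(snapshot('side'),'j_s',130,170,250,320,5)"
```

```text
time: 10.93
tcp_pos: [0.4979, 0.3838, 0.2878]
tcp_rot: [-2.128, -2.307, 0.002]
ft_force: [0.1, 0.3, 1.2]
opening: 0.998
t 11.03 tcp [0.4981 0.3839 0.2886] grasp [0.4979 0.3842 0.1296] jaw deg 4.610558390839992 z [-0.001   0.0019 -1.    ] F [0.5522 0.302  0.4597] T [-0.0547 -0.1386  0.0176] op 91.79731069763267 q [-0.0923  0.7335 -0.8741  1.6881  0.6397  1.0301 -1.1032]
```

View pics/j_s.png

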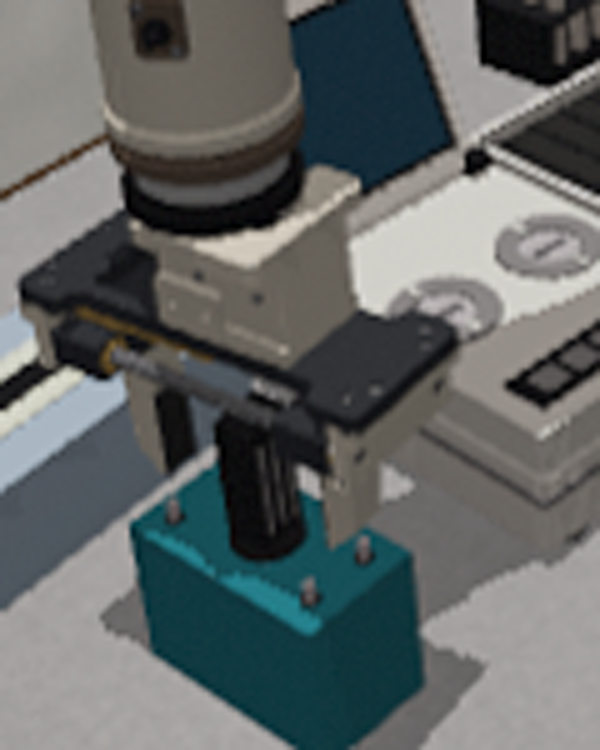

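View pics/j_wrist.png

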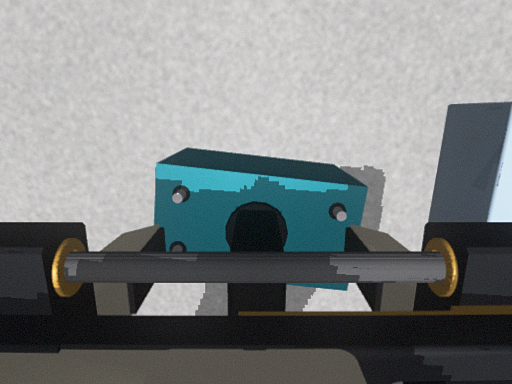

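```bash
python3 -m crank '1 0 -0.7 -0.5 0 0 0;1 0 0 0 0 0 0;1 0 0 0 0 0 0;1 0 0 0 0 0 0;1 0 0 0 0 0 0;1 0 0 0 0 0 0;1 0 0 0 0 0 0;1 0 0 0 0 0 0;1 0 0 0 0 0 0;1 0 0 0 0 0 0;1 0 0 0 0 0 0;1 0 0 0 0 0 0;1 0 0 0 0 0 0' 55; python3 w.py k side
```

```text
time: 12.17
tcp_pos: [0.4974, 0.3826, 0.2858]
tcp_rot: [-2.128, -2.308, 0.004]
ft_force: [1.1, 0.3, -0.7]
opening: 0.239
t 12.22 tcp [0.4974 0.3826 0.2857] grasp [0.4968 0.3825 0.1267] jaw deg 4.6390383005630484 z [-0.0036 -0.0003 -1.    ] F [ 0.9725 -0.3879 -0.2361] T [ 0.0149 -0.2148 -0.0557] op 21.493759274076073 q [-0.092   0.7359 -0.872   1.6917  0.6407  1.0279 -1.1033]
```

```bash
python3 -m crank '1 0 0 20 0 0 0;1 0 0 30 0 0 0;1 0 0 35 0 0 0;1 0 0 35 0 0 0;1 0 0 10 0 0 0;1 0 0 0 0 0 0;1 0 0 0 0 0 0' ; python3 w.py l wrist;  python3 -c "
from h import *
d=snapshot('side');crop(d,'l_s',190,190,280,260,8); crop(d,'l_s2',130,130,250,250,6)
d=snapshot('scene');crop(d,'l_c',255,120,345,190,8)"
```

```text
time: 12.8
tcp_pos: [0.4972, 0.3823, 0.4154]
tcp_rot: [-2.129, -2.308, 0.005]
ft_force: [-0.4, -0.8, -2.2]
opening: 0.235
t 12.85 tcp [0.4971 0.3818 0.4141] grasp [0.4963 0.3815 0.2551] jaw deg 4.628836854535067 z [-0.0051 -0.0024 -1.    ] F [ 0.1821 -0.4977 -2.0424] T [-0.0443 -0.0639 -0.0288] op 21.943810274400793 q [-0.0321  0.6026 -0.9682  1.5879  0.5149  1.2333 -1.0142]
```

View pics/l_s.png

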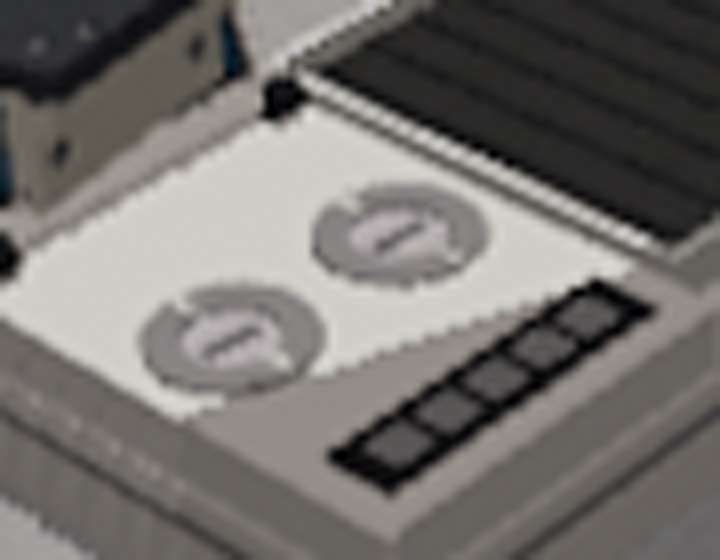

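View pics/l_s2.png

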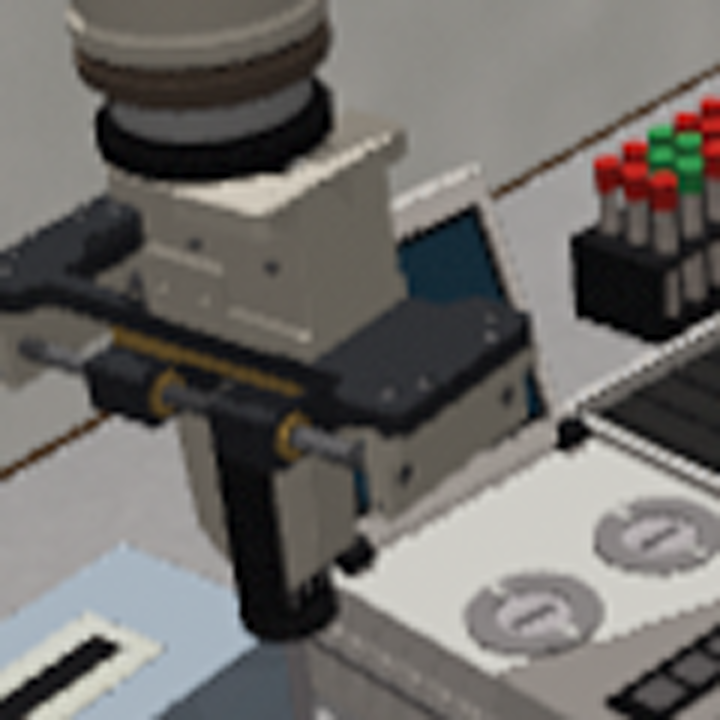

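View pics/l_c.png

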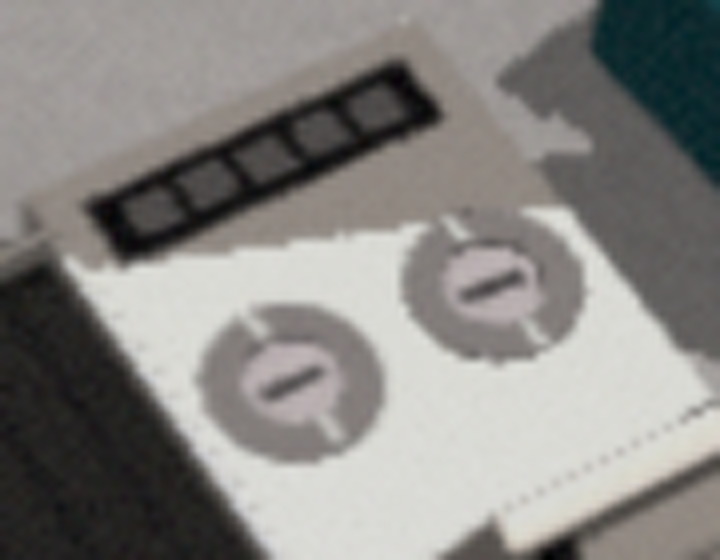

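View pics/l_wrist.png

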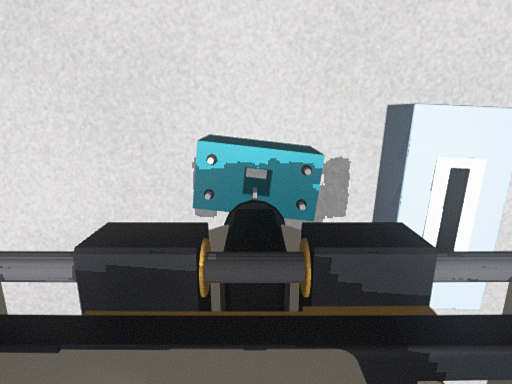

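```bash
python3 - <<'E'
from h import *
np.set_printoptions(precision=4,suppress=True)
d=snapshot("scene");s=snapshot("side")
A=np.array([(491.5,285.5),(292,382)])/8+[255,120]; B=np.array([(232,342),(400,236)])/8+[190,190]
a=onz(d,A,.088);b=onz(s,B,.088);print(a,b,(a+b)/2)
for i in range(2): print(tri(d,[A[i]],s,[B[i]]))
c=(a+b)/2; v=c[0]-c[1]; print(np.linalg.norm(v),np.degrees(np.arctan2(-v[0],v[1])))
R=Rn.from_euler('z',-6.2,degrees=True).as_matrix()[:2,:2]; print((c[:,:2]-[.539,.0655])@R)
E
```

```text
[[0.5446 0.2068 0.088 ]
 [0.5364 0.1277 0.088 ]] [[0.5405 0.2054 0.088 ]
 [0.5325 0.1252 0.088 ]] [[0.5426 0.2061 0.088 ]
 [0.5344 0.1265 0.088 ]]
(array([0.5428, 0.2059, 0.0872]), array([0.0028]))
(array([0.5344, 0.1264, 0.0876]), array([0.0032]))
0.08005256200989161 -5.81786311379867
[[-0.0117  0.1402]
 [-0.0111  0.0601]]
```

```bash
python3 -m crank '1 6.6 -25 0 0 0 -0.0263;1 6.6 -25 0 0 0 -0.0263;1 6.6 -25 0 0 0 -0.0263;1 6.6 -25 0 0 0 -0.0263;1 6.6 -25 0 0 0 -0.0263;1 6.6 -25 0 0 0 -0.0263;1 6.7 -25.4 0 0 0 -0.0263;1 0 0 -15 0 0 0;1 0 0 -15 0 0 0;1 0 0 0 0 0 0;1 0 0 0 0 0 0;1 0 0 0 0 0 0' ; python3 w.py m wrist;  python3 -c "
from h import *
d=snapshot('side');crop(d,'m_s',190,170,260,250,9)
d=snapshot('scene');crop(d,'m_c',275,100,365,180,8)"
```

```text
time: 14.05
tcp_pos: [0.5435, 0.2078, 0.3859]
tcp_rot: [-2.329, -2.103, 0.004]
ft_force: [0.4, 0.0, -1.2]
opening: 0.235
t 14.1 tcp [0.5436 0.208  0.3863] grasp [0.5431 0.2081 0.2273] jaw deg -5.841751612586262 z [-0.0033  0.001  -1.    ] F [ 0.8313  0.0752 -1.0517] T [ 0.0125 -0.1348 -0.0294] op 22.273535004430794 q [ 0.2861  0.5339 -0.9388  1.7327  0.4701  1.1219 -0.8999]
```

View pics/m_s.png

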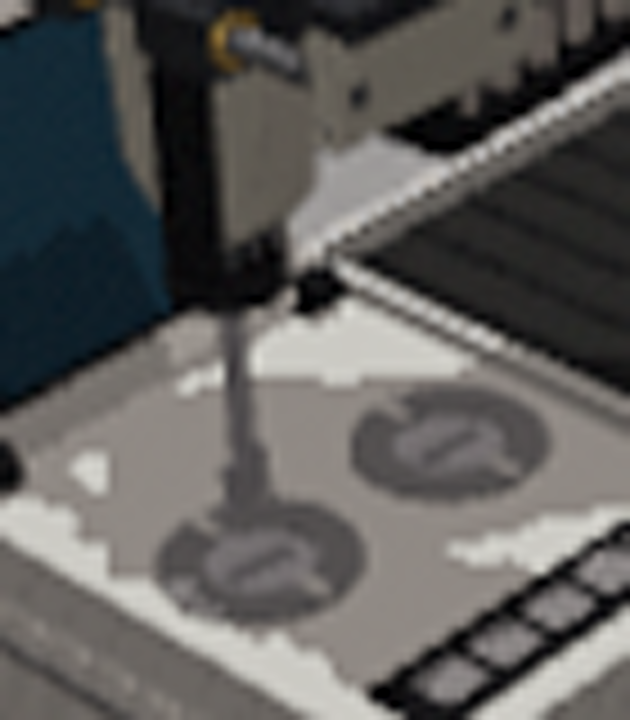

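View pics/m_c.png

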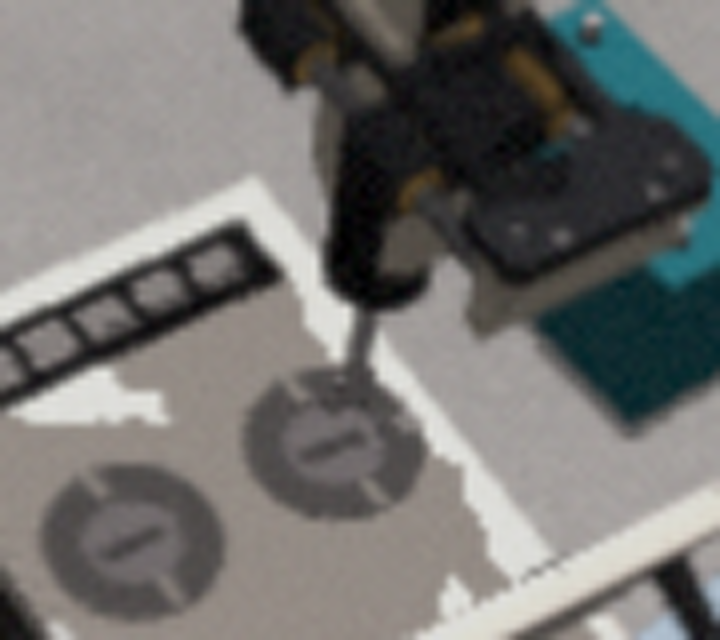

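View pics/m_wrist.png

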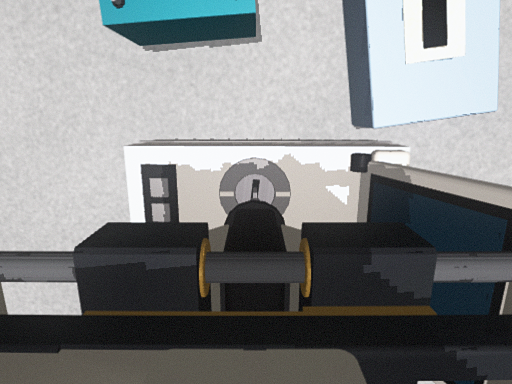

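```bash
python3 - <<'E'
from h import *
np.set_printoptions(precision=4,suppress=True)
w=snapshot("wrist");d=snapshot("scene");s=snapshot("side")
crop(w,"m_w",205,145,305,215,7.5)
p,R=tcp(); tip=p+R@[0,0,.159+.1167]; print(tip)
for n,c,o,k in(("w",w,(205,145),7.5),("side",s,(190,170),9),("scene",d,(275,100),8)):
    print(n,(proj(c,[tip,[.5426,.2061,.088]])-o)*k)
E
```

```text
[0.5428 0.2076 0.1106]
w [[368.3642 395.498 ]
 [368.3735 359.2304]]
side [[244.7849 502.8528]
 [254.0714 563.4591]]
scene [[337.7209 402.0542]
 [326.1711 442.4558]]
```

View pics/m_w.png

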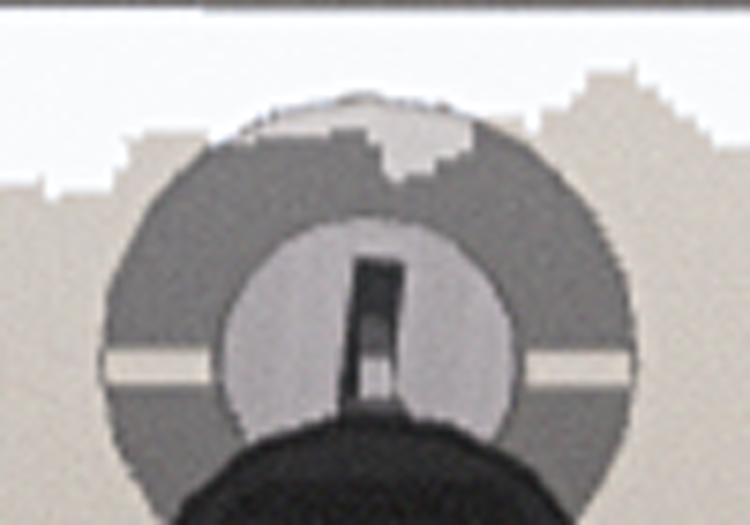

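```bash
python3 -m crank '1 0 -2 -8 0 0 0;1 0 0 -6 0 0 0;1 0 0 -4 0 0 0;1 0 0 -4 0 0 0;1 0 0 -2 0 0 0;1 0 0 0 0 0 0;1 0 0 0 0 0 0' ; python3 w.py n;  python3 -c "
from h import *
crop(snapshot('wrist'),'n_w',205,145,305,215,7.5)"
```

```text
time: 14.93
tcp_pos: [0.5436, 0.2052, 0.3616]
tcp_rot: [-2.331, -2.102, 0.004]
ft_force: [-1.0, -0.2, -1.1]
opening: 0.236
t 14.93 tcp [0.5436 0.2052 0.3616] grasp [0.543  0.2053 0.2026] jaw deg -5.901831831227002 z [-0.0041  0.0003 -1.    ] F [-0.9871 -0.2332 -1.0527] T [-0.0239 -0.0588  0.0194] op 21.743544717730998 q [ 0.2761  0.5594 -0.9195  1.7576  0.496   1.0801 -0.9165]
```

View pics/n_w.png

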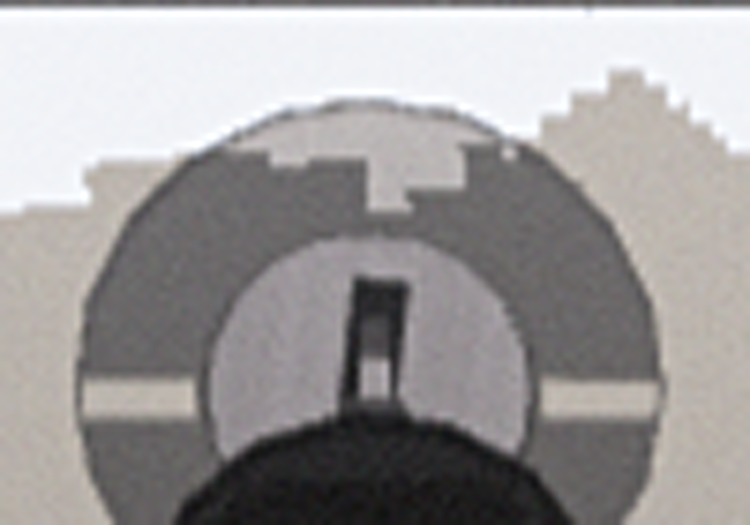

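```bash
python3 -m crank '1 0 0 -2 0 0 0;1 0 0 -2 0 0 0;1 0 0 -1.5 0 0 0;1 0 0 0 0 0 0;1 0 0 0 0 0 0' ; python3 w.py n;  python3 -c "
from h import *
crop(snapshot('wrist'),'n_w2',205,145,305,215,7.5);crop(snapshot('side'),'n_s2',190,170,260,250,9)"
```

```text
time: 15.4
tcp_pos: [0.5436, 0.2051, 0.3561]
tcp_rot: [-2.331, -2.102, 0.005]
ft_force: [-0.4, -0.6, -1.8]
opening: 0.234
t 15.4 tcp [0.5436 0.2051 0.3561] grasp [0.5429 0.2051 0.1971] jaw deg -5.905778376093203 z [-0.004   0.0001 -1.    ] F [-0.4173 -0.6497 -1.7563] T [0.0167 0.0342 0.0539] op 21.534681899685488 q [ 0.2726  0.5654 -0.9148  1.7625  0.5023  1.0709 -0.9211]
```

View pics/n_w2.png

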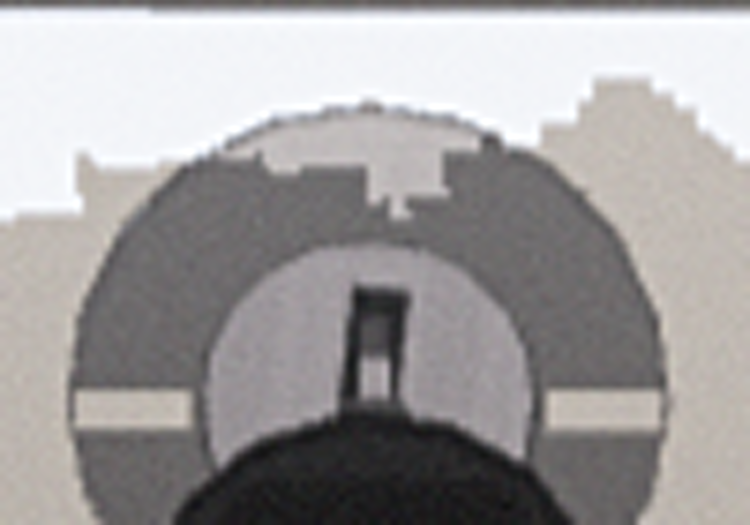

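View pics/n_s2.png

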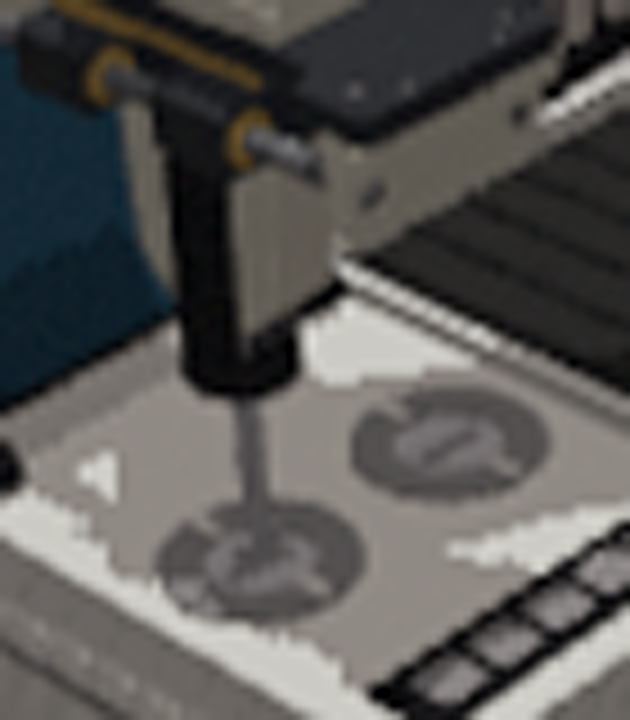

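```bash
python3 -m crank '1 0 0 0 0 0 -0.08;1 0 0 0 0 0 -0.08;1 0 0 0 0 0 -0.08;1 0 0 0 0 0 -0.08;1 0 0 0 0 0 -0.08;1 0 0 0 0 0 -0.08;1 0 0 0 0 0 -0.08;1 0 0 0 0 0 -0.08;1 0 0 0 0 0 -0.08;1 0 0 0 0 0 -0.08' 60; python3 w.py o wrist
```

```text
time: 16.33
tcp_pos: [0.543, 0.2054, 0.3562]
tcp_rot: [-2.966, -1.024, 0.004]
ft_force: [-1.5, -0.6, 0.5]
opening: 0.231
t 16.38 tcp [0.543  0.2055 0.3563] grasp [0.5424 0.2059 0.1973] jaw deg -52.18728846660881 z [-0.0036  0.0026 -1.    ] F [-2.0263  0.0874 -0.185 ] T [0.1756 0.6862 0.0357] op 21.64186032186924 q [ 0.1537  0.4992 -0.7349  1.7676  0.3801  1.025  -1.633 ]
```

View pics/o_wrist.png

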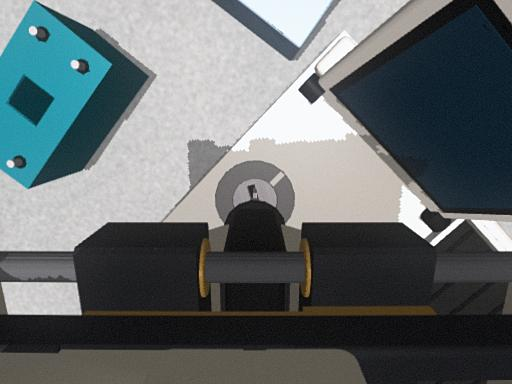

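```bash
python3 -m crank '1 0 0 0 0 0 -0.08;1 0 0 0 0 0 -0.08;1 0 0 0 0 0 -0.08;1 0 0 0 0 0 -0.08;1 0 0 0 0 0 -0.08;1 0 0 0 0 0 -0.08;1 0 0 0 0 0 0' 60; python3 w.py o wrist;python3 -c "
from h import *
crop(snapshot('wrist'),'o_w2',205,145,305,215,7.5)"
```

```text
time: 16.97
tcp_pos: [0.5429, 0.2054, 0.3562]
tcp_rot: [-3.125, -0.293, 0.003]
ft_force: [-3.8, 0.5, 0.7]
opening: 0.238
t 17.02 tcp [0.5429 0.2054 0.3562] grasp [0.5425 0.2059 0.1972] jaw deg -79.04645958770016 z [-0.0025  0.003  -1.    ] F [-4.0142 -0.2376  1.8206] T [-0.0994  1.1945  0.043 ] op 21.751428872775286 q [ 0.0798  0.4704 -0.6308  1.7709  0.3176  1.0053 -2.0514]
```

View pics/o_w2.png

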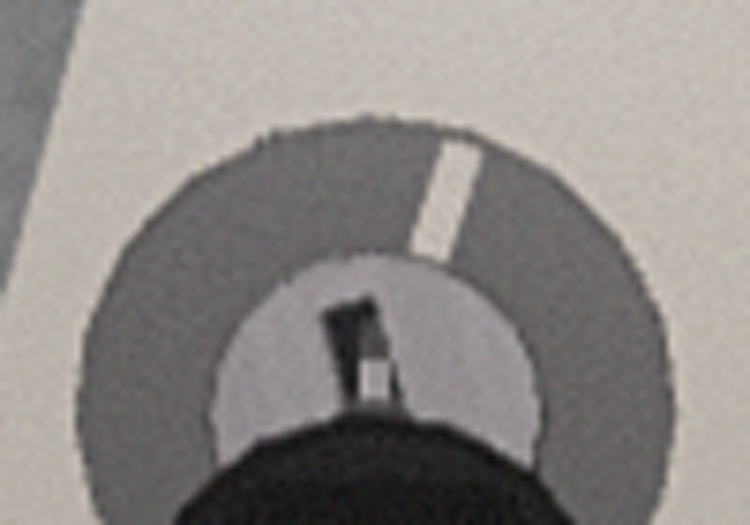

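```bash
python3 -m crank '1 0 0 0 0 0 -0.08;1 0 0 0 0 0 -0.08;1 0 0 0 0 0 -0.08;1 0 0 0 0 0 -0.08;1 0 0 0 0 0 -0.08;1 0 0 0 0 0 0;1 0 0 0 0 0 0' 60; python3 w.py o wrist;python3 -c "
from h import *
crop(snapshot('wrist'),'o_w3',205,145,305,215,7.5)"
```

```text
time: 17.65
tcp_pos: [0.5429, 0.2054, 0.3561]
tcp_rot: [-3.122, 0.325, 0.002]
ft_force: [-5.2, 0.8, 1.7]
opening: 0.237
t 17.7 tcp [0.5429 0.2054 0.356 ] grasp [0.5427 0.2059 0.197 ] jaw deg -101.8821874206681 z [-0.0012  0.0032 -1.    ] F [-5.9082 -0.3315  3.0579] T [-0.0805  1.7106  0.0946] op 21.555321150069922 q [ 0.0168  0.451  -0.5449  1.7736  0.2691  0.9918 -2.4104]
```

View pics/o_w3.png

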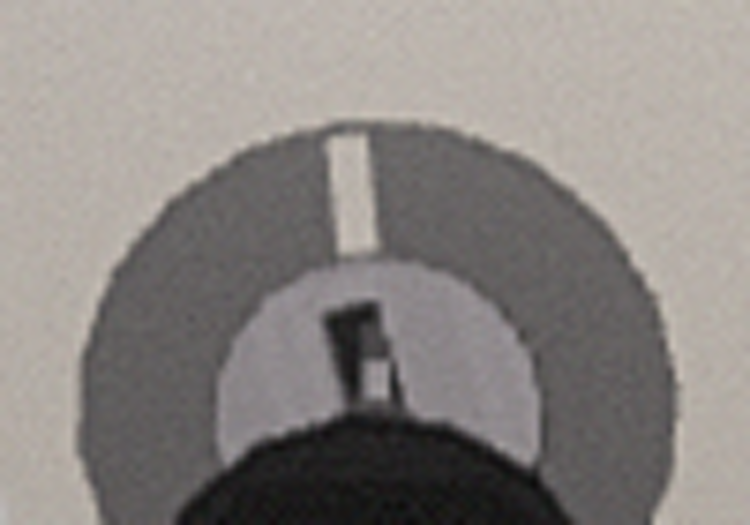

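```bash
python3 -m crank '1 0 0 0 0 0 -0.04;1 0 0 0 0 0 -0.03;1 0 0 0 0 0 0;1 0 0 0 0 0 0' 60; python3 w.py o wrist;python3 -c "
from h import *
crop(snapshot('wrist'),'o_w4',205,145,305,215,7.5)"
```

```text
time: 18.08
tcp_pos: [0.543, 0.2054, 0.3561]
tcp_rot: [-3.108, 0.434, 0.002]
ft_force: [-5.5, -0.7, 3.0]
opening: 0.235
t 18.13 tcp [0.5429 0.2054 0.3561] grasp [0.5428 0.2059 0.1971] jaw deg -105.89616596895864 z [-0.0011  0.0033 -1.    ] F [-5.3662 -0.1634  3.5448] T [-0.0266  1.8078  0.0913] op 22.010264871447216 q [ 0.0037  0.4474 -0.5273  1.7741  0.2594  0.9894 -2.4725]
```

View pics/o_w4.png

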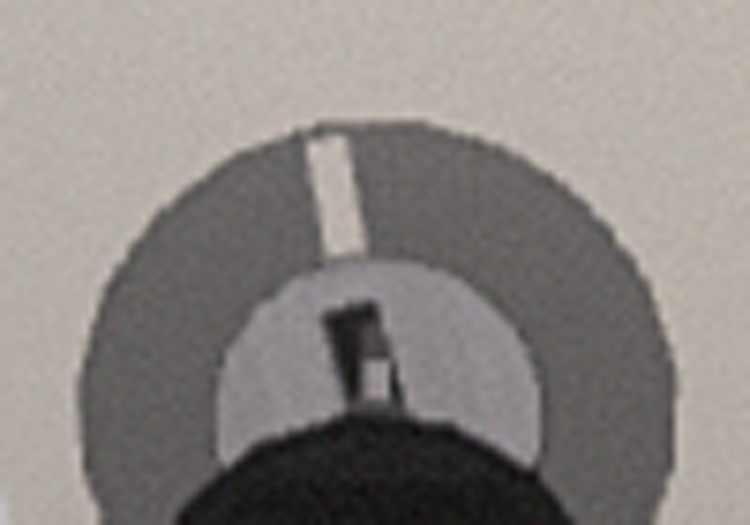

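```bash
python3 -m crank '1 0 0 0 0 0 0.1;1 0 0 0 0 0 0.1;1 0 0 4 0 0 0;1 0 0 10 0 0 0;1 0 0 15 0 0 0;1 0 -12 10 0 0 0.1;1 0 -12 0 0 0 0.12;1 0 -12 0 0 0 0.12;1 0 -12 0 0 0 0.12;1 0 -12 0 0 0 0.12;1 0 -12 0 0 0 0.12;1 0 -8 0 0 0 0.12;1 0 0 0 0 0 0.12;1 0 0 0 0 0 0.12;1 0 0 0 0 0 0.12;1 0 0 0 0 0 0.12;1 0 0 0 0 0 0.12;1 0 0 0 0 0 0.12;1 0 0 0 0 0 0.12;1 0 0 0 0 0 0.12' 60; python3 w.py p;python3 -c "
from h import *
crop(snapshot('side'),'p_s',190,170,280,260,7);crop(snapshot('scene'),'p_c',255,120,345,190,8)"
```

```text
time: 19.85
tcp_pos: [0.5443, 0.1249, 0.3964]
tcp_rot: [-2.071, -2.361, 0.002]
ft_force: [-0.0, 0.4, -1.0]
opening: 0.237
t 19.85 tcp [0.5443 0.1249 0.3964] grasp [0.5441 0.1248 0.2374] jaw deg 7.487062645053713 z [-0.0013 -0.0008 -1.    ] F [-0.0171  0.3905 -0.9666] T [ 0.0455 -0.1303  0.0046] op 21.806758554952424 q [ 0.4574  0.475  -0.9499  1.7808  0.4283  1.1105 -0.5061]
```

View pics/p_c.png

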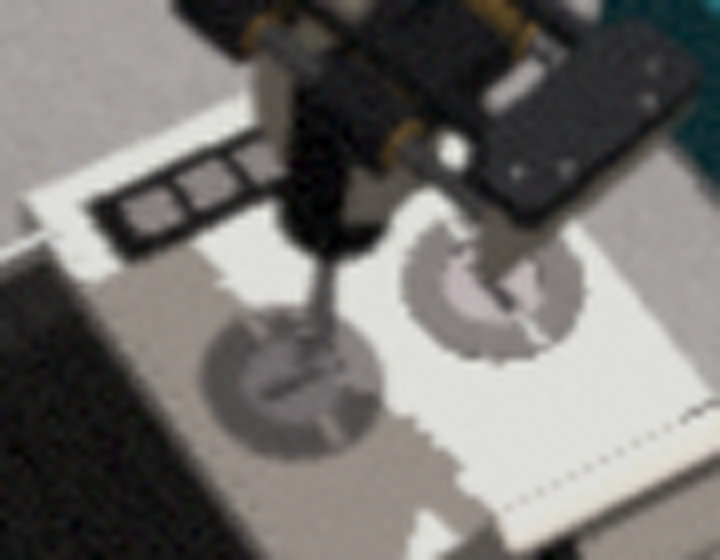

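View pics/p_s.png

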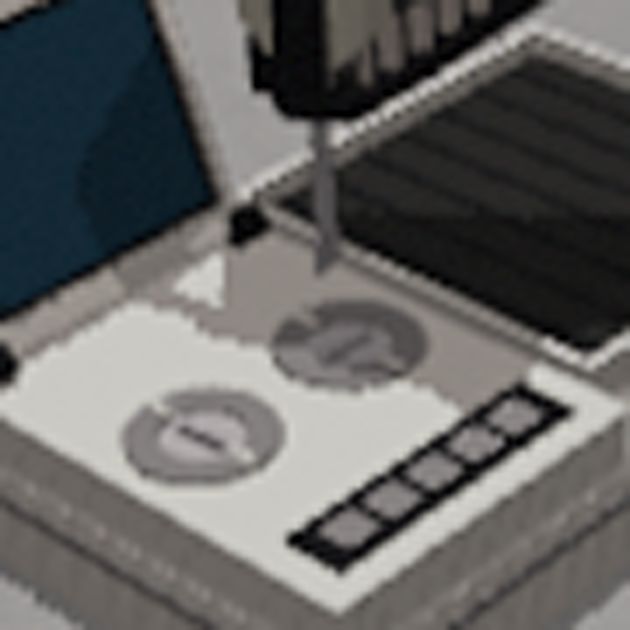

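```bash
python3 -m crank '1 0 0 0 0 0 0.12;1 0 0 0 0 0 0.12;1 0 0 0 0 0 0.12;1 0 0 0 0 0 0.12;1 0 0 0 0 0 0.12;1 0 0 0 0 0 0.12;1 0 0 0 0 0 0.12;1 0 0 0 0 0 0.12;1 0 0 0 0 0 0.12;1 0 0 0 0 0 0.12;1 0 0 0 0 0 0.12;1 0 0 0 0 0 0.12;1 0 0 0 0 0 0.12;1 0 0 0 0 0 0.12;1 0 0 0 0 0 0.12;1 0 0 0 0 0 0.12;1 -2 0 0 0 0 0.12;1 -2 0 0 0 0 0.12;1 -2 0 0 0 0 0.12;1 -2 0 0 0 0 0.12' 60; python3 w.py q
```

```text
time: 21.62
tcp_pos: [0.5361, 0.1249, 0.3954]
tcp_rot: [-1.444, 2.788, -0.006]
ft_force: [0.6, 0.1, -1.0]
opening: 0.24
t 21.62 tcp [0.5361 0.1249 0.3954] grasp [0.5366 0.1245 0.2364] jaw deg 144.757472350238 z [ 0.0035 -0.0024 -1.    ] F [ 0.602   0.0734 -1.0172] T [ 0.1269 -0.0795  0.0196] op 22.053821416448965 q [ 0.6964  0.7945 -1.4569  1.7975  0.8221  1.332   1.5657]
```

```bash
python3 -m crank '1 0 0 0 0 0 0.06;1 0 0 0 0 0 0.06;1 0 0 0 0 0 0' 60; python3 w.py q
```

```text
time: 21.87
tcp_pos: [0.5361, 0.1249, 0.3953]
tcp_rot: [-1.605, 2.699, -0.005]
ft_force: [-0.2, 0.1, -2.8]
opening: 0.24
t 21.87 tcp [0.5361 0.1249 0.3953] grasp [0.5366 0.1246 0.2363] jaw deg 151.47306614281067 z [ 0.0034 -0.0019 -1.    ] F [-0.1774  0.0969 -2.8367] T [ 0.2105 -0.033  -0.0471] op 22.034505729771176 q [ 0.6986  0.8065 -1.4685  1.7976  0.8332  1.341   1.6745]
```

```bash
python3 -m crank '1 0 0.5 0 0 0 0.06;1 0 0 0 0 0 0.06;1 0 0 0 0 0 0.06;1 -0.6 0.5 -4 0 0 0.06;1 -0.6 0 -8 0 0 0.06;1 -0.6 0 -8 0 0 0.05;1 0 0 -3 0 0 0.04;1 0 0 0 0 0 0;1 0 0 0 0 0 0;1 0 0 0 0 0 0' 60; python3 w.py q;python3 -c "
from h import *
w=snapshot('wrist');crop(w,'q_w',205,145,305,215,7.5)
cv2.imwrite('pics/q_wrist.png',w['img'])"
```

```text
time: 22.7
tcp_pos: [0.5341, 0.1262, 0.3727]
tcp_rot: [-2.096, 2.336, -0.005]
ft_force: [0.3, -0.3, -0.7]
opening: 0.235
t 22.7 tcp [0.5341 0.1262 0.3727] grasp [0.5348 0.1261 0.2137] jaw deg 173.78843421584858 z [ 0.0044 -0.0003 -1.    ] F [ 0.2742 -0.291  -0.6848] T [ 0.1524 -0.0276 -0.0179] op 21.65521951566644 q [ 0.6944  0.8689 -1.4857  1.824   0.8999  1.3423  2.0136]
```

View pics/q_w.png

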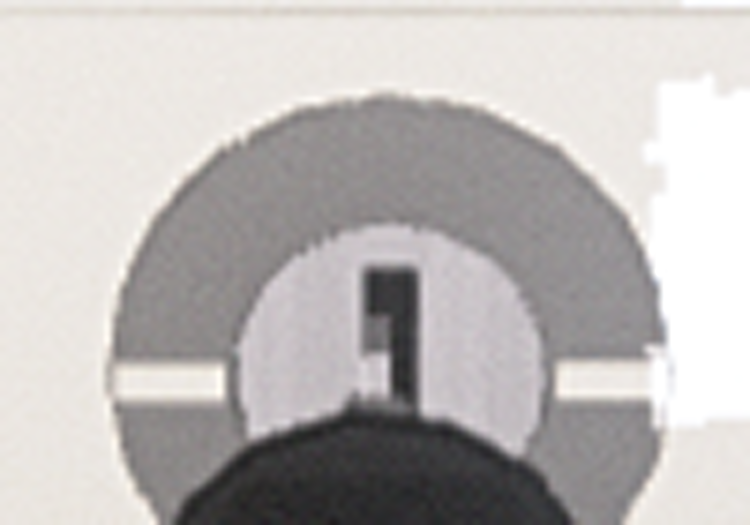

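```bash
python3 - <<'E'
from h import *
np.set_printoptions(precision=4,suppress=True)
w=snapshot("wrist")
f=lambda L:np.array(L,float)/7.5+[205,145]
print("slot",onz(w,f([(391,381)]),.088),"marks",onz(w,f([(169,381),(608,381)]),.091).mean(0))
print("slot top end ctr",onz(w,f([(391,268)]),.088))
print("tip edge",onz(w,f([(373,318)]),.097))
p,R=tcp(); print(p+R@[0,0,.2757])
E
```

```text
slot [[0.5336 0.1279 0.088 ]] marks [0.5338 0.1272 0.091 ]
slot top end ctr [[0.5323 0.1153 0.088 ]]
tip edge [[0.5345 0.1186 0.097 ]]
[0.5353 0.1261 0.097 ]
```

```bash
python3 -m crank '1 -1.6 1.3 0 0 0 0;1 0 0 -3 0 0 0;1 0 0 -4 0 0 0;1 0 0 -3 0 0 0;1 0 0 0 0 0 0;1 0 0 0 0 0 0' 60; python3 w.py q;python3 -c "
from h import *
w=snapshot('wrist');crop(w,'q_w2',205,145,305,215,7.5)"
```

```text
time: 23.3
tcp_pos: [0.5322, 0.1273, 0.3618]
tcp_rot: [-2.101, 2.333, -0.004]
ft_force: [1.1, -0.1, -0.9]
opening: 0.236
t 23.3 tcp [0.5322 0.1273 0.3618] grasp [0.5326 0.1273 0.2028] jaw deg 173.99343412512806 z [ 0.0031 -0.0003 -1.    ] F [ 1.1205 -0.0739 -0.9113] T [ 0.1629 -0.029  -0.0092] op 21.729165910879395 q [ 0.6882  0.8772 -1.4732  1.8373  0.9112  1.3265  2.0063]
```

View pics/q_w2.png

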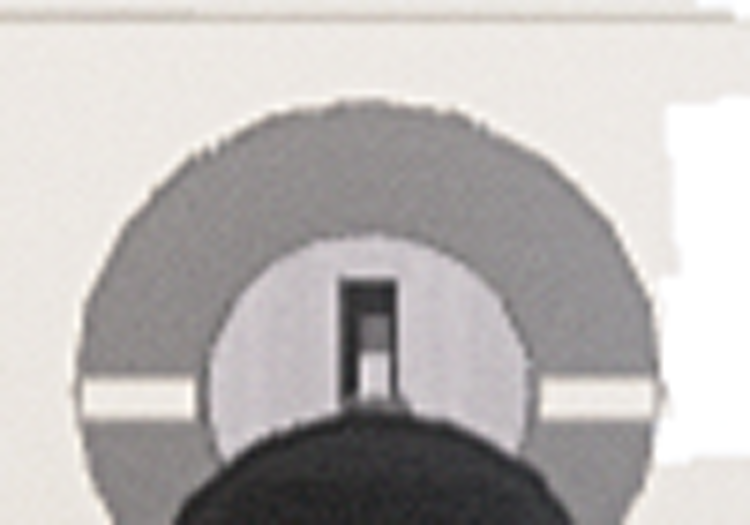

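```bash
python3 -m crank '1 0.5 0 -2 0 0 0;1 0 0 -2 0 0 0;1 0 0 -1.5 0 0 0;1 0 0 0 0 0 0;1 0 0 0 0 0 -0.1;1 0 0 0 0 0 -0.1;1 0 0 0 0 0 -0.1;1 0 0 0 0 0 -0.1;1 0 0 0 0 0 -0.1;1 0 0 0 0 0 -0.1' 60; python3 w.py q wrist
```

```text
time: 24.18
tcp_pos: [0.5329, 0.1275, 0.3566]
tcp_rot: [-1.311, 2.852, -0.005]
ft_force: [2.0, 0.6, -4.9]
opening: 0.242
t 24.23 tcp [0.5328 0.1275 0.3568] grasp [0.5335 0.1272 0.1978] jaw deg 139.04123216052878 z [ 0.0041 -0.0023 -1.    ] F [ 0.726   1.609  -3.0561] T [ 0.4928 -0.3617  0.054 ] op 21.792146524451333 q [ 0.6581  0.7808 -1.3626  1.8407  0.8224  1.2345  1.4634]
```

View pics/q_wrist.png

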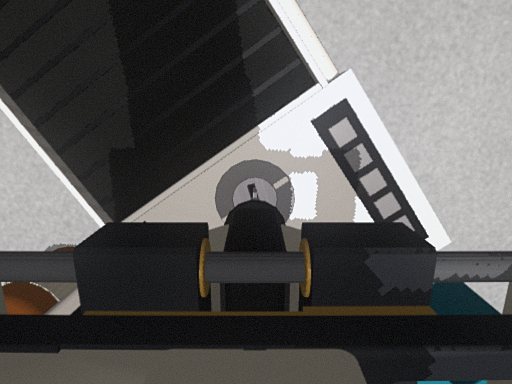

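Turning works; continue to about 1.75 rad of tool turn.

```bash
python3 -m crank '1 0 0 0 0 0 -0.1;1 0 0 0 0 0 -0.1;1 0 0 0 0 0 -0.1;1 0 0 0 0 0 -0.1;1 0 0 0 0 0 -0.1;1 0 0 0 0 0 -0.1;1 0 0 0 0 0 -0.1;1 0 0 0 0 0 -0.1;1 0 0 0 0 0 -0.1;1 0 0 0 0 0 -0.1;1 0 0 0 0 0 -0.1;1 0 0 0 0 0 -0.05;1 0 0 0 0 0 0;1 0 0 0 0 0 0' 60; python3 w.py r wrist; python3 -c "
from h import *
w=snapshot('wrist');crop(w,'r_w',205,145,305,215,7.5)"
```

```text
time: 25.4
tcp_pos: [0.5334, 0.1275, 0.3569]
tcp_rot: [0.439, 3.109, -0.005]
ft_force: [4.5, -0.1, -5.1]
opening: 0.235
t 25.45 tcp [0.5334 0.1274 0.3569] grasp [0.5336 0.1269 0.1979] jaw deg 73.90311830883874 z [ 0.0011 -0.0033 -1.    ] F [ 5.5167  0.2582 -4.4456] T [ 0.1483 -1.7237  0.0498] op 21.977447270868787 q [ 0.5577  0.6076 -1.1316  1.8402  0.6215  1.1028  0.4836]
```

View pics/r_w.png

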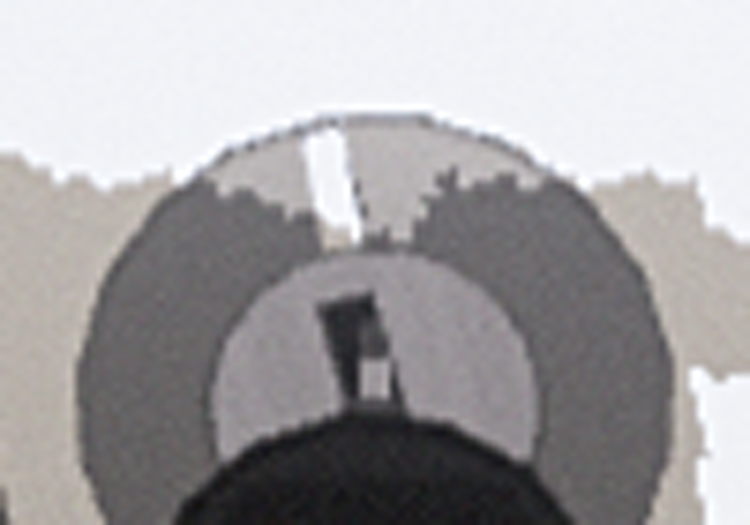

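```bash
python3 -m crank '1 0 0 0 0 0 -0.05;1 0 0 0 0 0 -0.05;1 0 0 0 0 0 0;1 0 0 0 0 0 0' 60; python3 w.py r; python3 -c "
from h import *
w=snapshot('wrist');crop(w,'r_w2',205,145,305,215,7.5)"
```

```text
time: 25.83
tcp_pos: [0.5333, 0.1274, 0.357]
tcp_rot: [0.596, 3.084, -0.005]
ft_force: [5.5, -0.2, -4.4]
opening: 0.236
t 25.83 tcp [0.5333 0.1274 0.357 ] grasp [0.5333 0.1269 0.198 ] jaw deg 68.10507640808747 z [ 0.0003 -0.0032 -1.    ] F [ 5.5088 -0.1984 -4.3816] T [ 0.1158 -1.873   0.088 ] op 21.677600356523687 q [ 0.5458  0.5943 -1.1095  1.8403  0.6031  1.0939  0.3971]
```

View pics/r_w2.png

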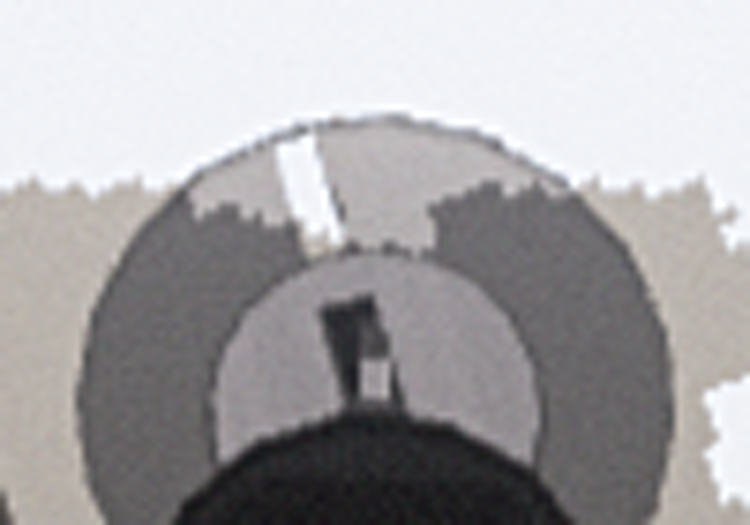

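```bash
python3 -m crank '1 0 0 0 0 0 0.1;1 0 0 0 0 0 0.1;1 0 0 4 0 0 0.05;1 0 0 10 0 0 0.05;1 0 0 11 0 0 0;1 2.4 19.6 0 0 0 0.02;1 2.4 19.6 0 0 0 0.02;1 2.4 19.6 0 0 0 0.02;1 2.4 19.6 0 0 0 0;1 0 0 0 0 0 0;1 0 0 0 0 0 0' 60; python3 w.py s side scene; python3 -c "
from h import *
w=snapshot('wrist');crop(w,'s_w',205,145,305,215,7.5);crop(snapshot('side'),'s_s',190,170,280,260,7)"
```

```text
time: 26.8
tcp_pos: [0.5414, 0.2073, 0.3822]
tcp_rot: [-0.034, -3.14, 0.005]
ft_force: [0.3, 1.0, -1.0]
opening: 0.236
t 26.9 tcp [0.5421 0.2053 0.3817] grasp [0.5419 0.2045 0.2227] jaw deg 88.61199107130771 z [-0.0009 -0.0049 -1.    ] F [ 0.2295 -0.1325 -0.9021] T [-0.008  -0.1498 -0.0008] op 21.79886166201457 q [ 0.4174  0.658  -1.1728  1.7396  0.6533  1.1999  0.6085]
```

View pics/s_w.png

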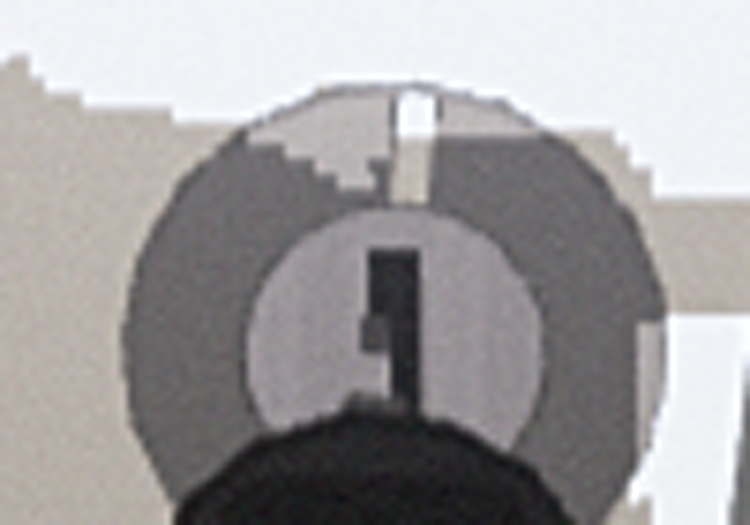

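View pics/s_s.png

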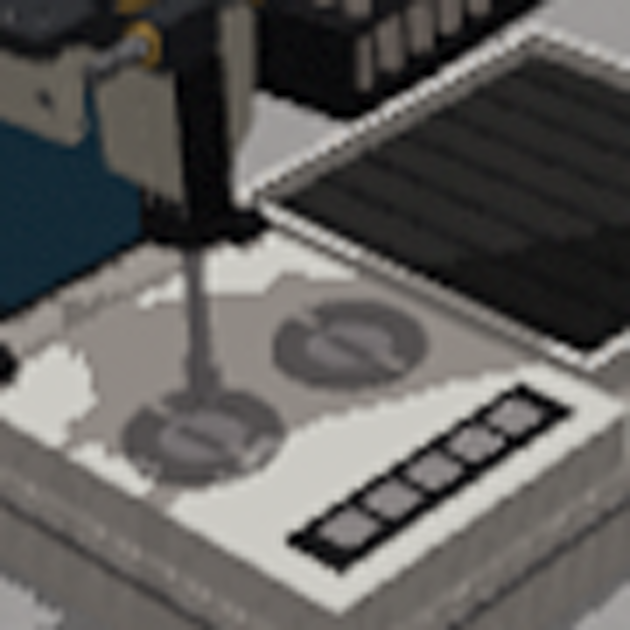

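```bash
python3 - <<'E'
from h import *
w=snapshot("wrist")
f=lambda L:np.array(L,float)/7.5+[205,145]
for n,a,b,z in(("slot R",(413.5,400),(419.5,252),.088),("mark L",(389,200),(397,92),.091),("mark R",(430,203),(438,95),.091),("slot L",(363,305),(366,252),.088)):
    p=onz(w,f([a,b]),z); e=p[1]-p[0]; print(n,np.degrees(np.arctan2(e[1],e[0])))
crop(w,"s_w2",235,170,275,205,16)
E
```

```text
slot R 176.54429267362434
mark L 174.46875722979274
mark R 174.69952572190633
slot L 175.33945975857165
```

View pics/s_w2.png

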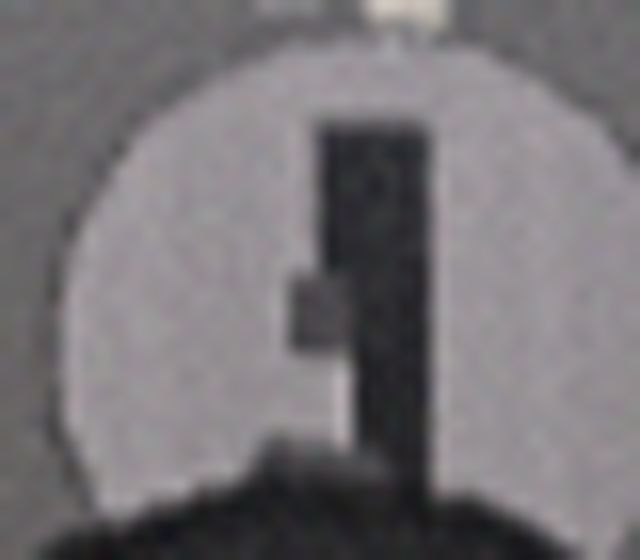

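```bash
python3 -m crank '1 0 0 10 0 0 0;1 -7.2 29.7 14 0 0 0;1 -7.2 29.7 0 0 0 0;1 -7.2 29.7 0 0 0 0;1 -7.2 29.7 0 0 0 0;1 -7.2 29.7 0 0 0 0;1 -7.2 29.7 0 0 0 0;1 0 0 0 0 0 0;1 0 0 0 0 0 0;1 0 0 0 0 0 0' 60; python3 w.py t wrist; python3 -c "
from h import *
w=snapshot('wrist');crop(w,'t_w',185,135,325,225,5.5);crop(snapshot('side'),'t_s',140,200,230,300,7);crop(snapshot('scene'),'t_c',310,70,390,150,7)"
```

```text
time: 27.88
tcp_pos: [0.4994, 0.3835, 0.406]
tcp_rot: [0.038, 3.141, -0.007]
ft_force: [0.1, -0.8, -1.2]
opening: 0.237
t 27.93 tcp [0.5    0.3828 0.4058] grasp [0.5001 0.382  0.2468] jaw deg 88.52521877258144 z [ 0.0005 -0.0049 -1.    ] F [ 0.4555 -0.3848 -1.4191] T [ 0.0641 -0.2103 -0.0288] op 21.744966550732983 q [ 0.0444  0.6979 -1.1289  1.5881  0.6541  1.283   0.3549]
```

View pics/t_w.png

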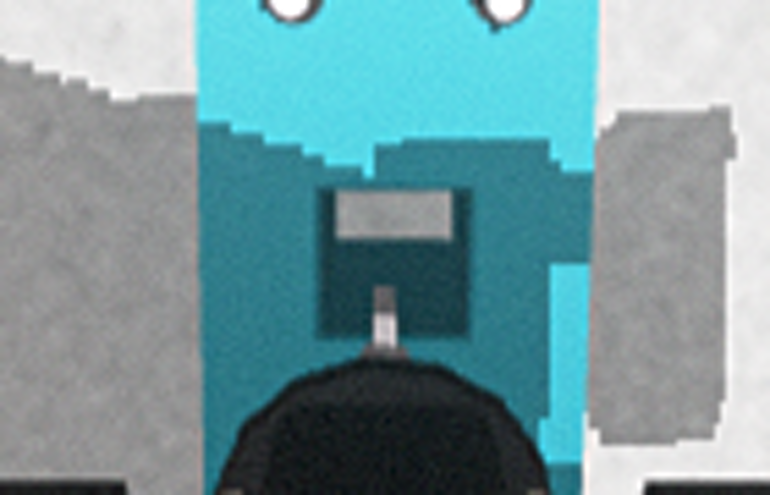

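View pics/t_s.png

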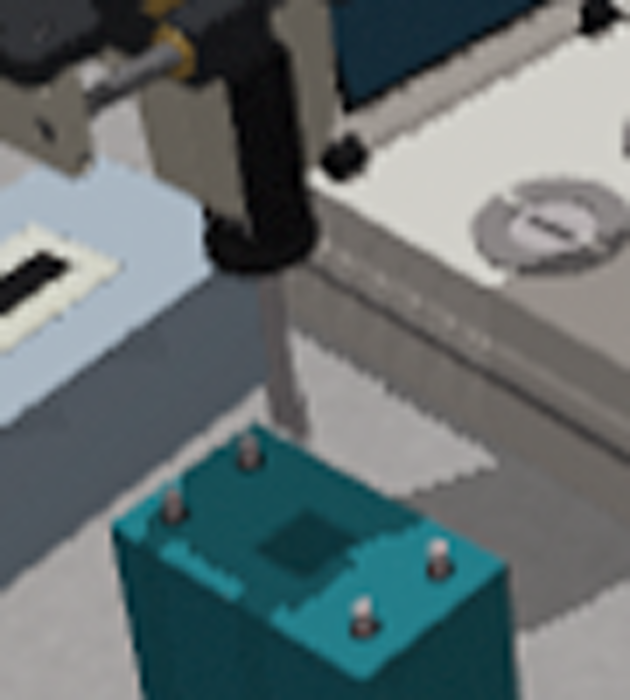

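View pics/t_c.png

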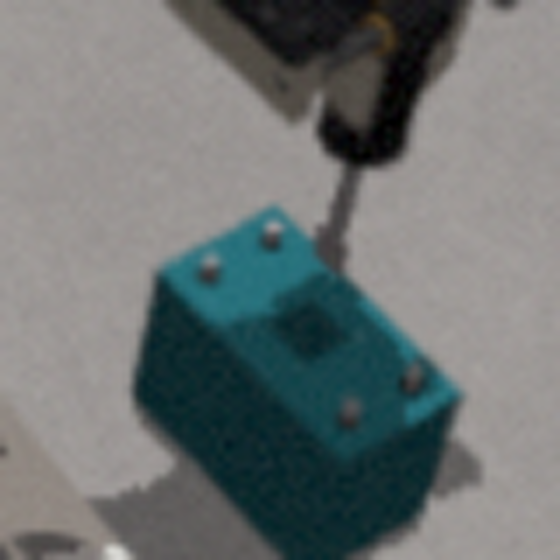

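```bash
python3 - <<'E'
from h import *
np.set_printoptions(precision=4,suppress=True)
w=snapshot("wrist")
f=lambda L:np.array(L,float)/5.5+[185,135]
h=onz(w,f([(318,188),(470,188),(469,338),(318,338)]),.085); print(h,h.mean(0))
p,R=tcp(); tip=p+R@[0,0,.2757]; print(tip, onz(w,f([(385,289)]),tip[2]), "tip at hole depth",p+R@[0,0,.3957])
E
```

```text
[[0.4857 0.3708 0.085 ]
 [0.4863 0.3962 0.085 ]
 [0.5122 0.3956 0.085 ]
 [0.5115 0.3699 0.085 ]] [0.4989 0.3832 0.085 ]
[0.5001 0.3814 0.13  ] [[0.4929 0.382  0.13  ]] tip at hole depth [0.5002 0.3808 0.01  ]
```

```bash
python3 -m crank '1 -1.6 1.5 -10 0 0 0;1 0 0 -20 0 0 0;1 0 0 -20 0 0 0;1 0 0 -20 0 0 0;1 0 0 -20 0 0 0;1 0 0 -16 0 0 0;1 0 0 -10 0 0 0;1 0 0 -1 0 0 0;1 0 0 0 0 0 0;1 0 0 0 0 0 0' 60; python3 w.py u wrist; python3 -c "
from h import *
crop(snapshot('side'),'u_s',140,200,230,310,6)"
```

```text
time: 28.97
tcp_pos: [0.4976, 0.386, 0.2896]
tcp_rot: [0.037, 3.141, -0.004]
ft_force: [-0.2, 0.4, -0.5]
opening: 0.237
t 29.02 tcp [0.4977 0.386  0.2898] grasp [0.4979 0.3856 0.1308] jaw deg 88.63342222807269 z [ 0.0012 -0.0027 -1.    ] F [ 0.1463  0.5402 -0.7134] T [ 0.0704 -0.1425 -0.0412] op 21.625279653023558 q [-0.0131  0.8136 -1.0294  1.6818  0.773   1.1082  0.2705]
```

View pics/u_s.png

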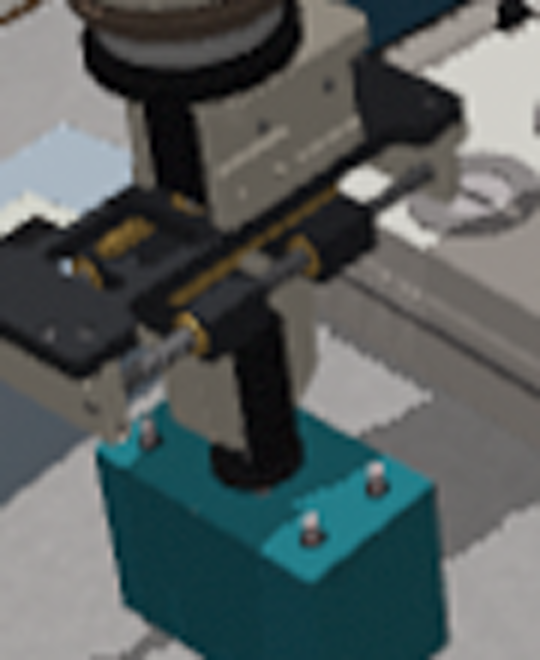

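```bash
python3 -m crank '1 0.5 -2 0 0 0 0;1 0 0 -2 0 0 0;1 0 0 -1.5 0 0 0;1 0 0 0 0 0 0;1 0 0 0 0 0 0' 60; python3 w.py u
```

```text
time: 29.48
tcp_pos: [0.4983, 0.3835, 0.2857]
tcp_rot: [0.038, 3.14, -0.006]
ft_force: [-0.1, -2.1, 3.2]
opening: 0.238
t 29.48 tcp [0.4983 0.3835 0.2857] grasp [0.4984 0.3828 0.1267] jaw deg 88.6099936555937 z [ 0.0009 -0.004  -1.    ] F [-0.1288 -2.0837  3.2361] T [-0.255  -0.1415 -0.005 ] op 21.91241698280569 q [-0.0108  0.8168 -1.0256  1.6864  0.7772  1.1025  0.2702]
```

```bash
python3 -m crank '0.5 0 0 0 0 0 0;0.5 0 0 0 0 0 0;0.5 0 0 0 0 0 0;0.5 0 0 0 0 0 0;0.5 0 0 0 0 0 0;0.3 0 0 0 0 0 0;0.2 0 0 10 0 0 0;0 0 0 25 0 0 0;0 0 0 35 0 0 0;0 0 0 35 0 0 0;0 0 0 20 0 0 0;0 0 -20 10 0 0 0;0 0 -20 0 0 0 0' 30; python3 w.py v side scene; python3 -c "
from h import *
crop(snapshot('side'),'v_s',140,200,230,310,6);crop(snapshot('scene'),'v_c',310,70,390,150,7)"
```

```text
time: 30.57
tcp_pos: [0.4973, 0.3455, 0.4245]
tcp_rot: [0.033, 3.137, 0.001]
ft_force: [0.2, -0.4, 0.3]
opening: 0.99
t 30.67 tcp [0.4991 0.341  0.4213] grasp [0.4994 0.34   0.2623] jaw deg 88.4360059403107 z [ 0.0021 -0.006  -1.    ] F [ 0.2994  0.544  -0.1207] T [ 0.0265 -0.143   0.0094] op 92.12647489607862 q [ 0.1488  0.6473 -1.1664  1.6373  0.6224  1.2814  0.4096]
```

View pics/v_s.png

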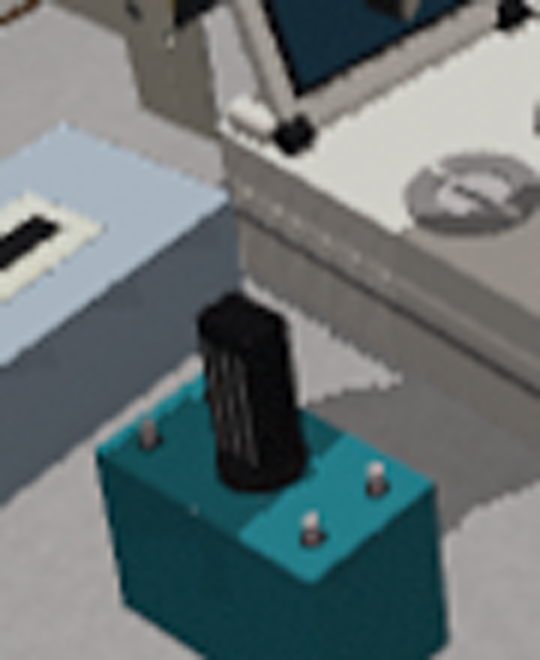

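View pics/v_scene.png

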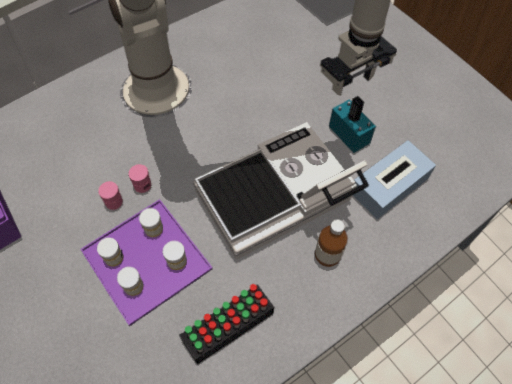

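```bash
python3 -c "
from h import *
crop(snapshot('scene'),'x_c',260,125,375,215,7);crop(snapshot('side'),'x_s',165,155,265,255,7)"
```

```text
(no output)
```

View pics/x_c.png

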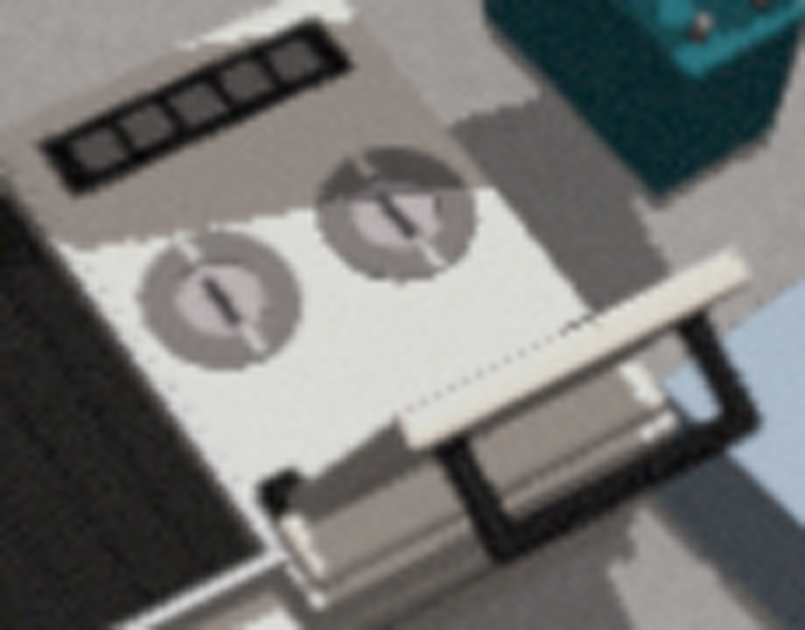

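View pics/x_s.png

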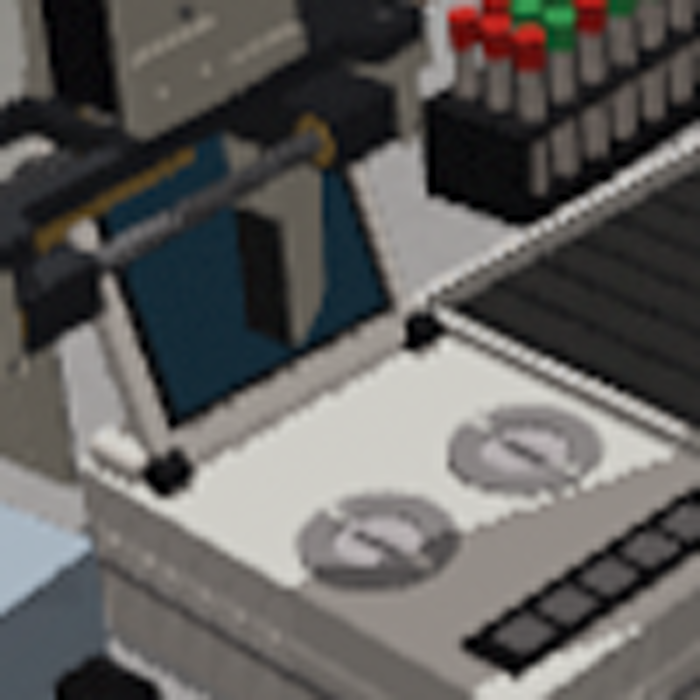

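```bash
python3 - <<'E'
from h import *
d=snapshot("scene")
yaw=np.radians(-6.0); xh=np.array([np.cos(yaw),np.sin(yaw)]);yh=np.array([-xh[1],xh[0]])
# mixer origin from selectors avg(-.011,100)
c=(np.array([.5428,.2055])+[.534,.1265])/2; o=c-yh*.1+xh*.0112
print("o",o)
L=np.array([(745,425),(505,548)])/7+[260,125]
T=np.array([(405,415),(738,250)])/7+[260,125]
for a in (100,105,110,115,120):
    t=np.radians(a)
    def P(x,y,z): # lid frame -> world
        X=.077+x*np.cos(t)+z*np.sin(t); Z=.094-x*np.sin(t)+z*np.cos(t)
        return np.r_[o+xh*X+yh*y,Z]
    u=proj(d,[P(-.12,.146,.054),P(-.12,.054,.054),P(-.14,.03,0),P(-.14,.17,0)])
    print(a,np.round(u-np.vstack([L,T]),1).tolist())
E
```

```text
o [0.5390858  0.06537709]
100 [[-5.8, -9.8], [-3.3, -10.9], [-8.1, -10.3], [-6.6, -10.9]]
105 [[-4.0, -5.4], [-1.5, -6.4], [-5.4, -5.8], [-3.9, -6.7]]
110 [[-2.6, -1.0], [0.1, -2.0], [-2.8, -1.2], [-1.3, -2.3]]
115 [[-1.3, 3.2], [1.5, 2.3], [-0.3, 3.6], [1.1, 2.3]]
120 [[-0.3, 7.4], [2.6, 6.5], [2.0, 8.4], [3.3, 6.9]]
```

```bash
python3 -m crank '0 0 -38 0 0 0 -0.0825;0 0 -38 0 0 0 -0.0825;0 0 -38 0 0 0 -0.0825;0 0 -38 0 0 0 -0.0825;0 0 -38 0 0 0 -0.0825;0 0 -38 0 0 0 -0.0825;0 0 -38 0 0 0 -0.0825;0 0 -38 0 0 0 -0.0825;0 0 -38 0 0 0 -0.0825;0 0 -38 0 0 0 -0.0825;0 0 -38 0 0 0 -0.0825;0 0 -38 0 0 0 -0.0825;0 0 -38 0 0 0 -0.0825;0 0 -38 0 0 0 -0.0825;0 0 -38 0 0 0 -0.0825;0 0 -38 0 0 0 -0.0825;0 0 -38 0 0 0 -0.0825;0 0 -38 0 0 0 -0.0825;0 0 -38 0 0 0 -0.0825;0 0 -38 0 0 0 -0.0825';python3 -m crank '0 0 0 0 0 0 0;0 0 0 0 0 0 0;0 0 0 0 0 0 0;0 0 0 0 0 0 0'; python3 w.py y wrist scene
```

```text
time: 32.58
tcp_pos: [0.4986, -0.4175, 0.4199]
tcp_rot: [-2.333, -2.099, 0.003]
ft_force: [0.7, 0.1, 0.2]
opening: 0.999
time: 32.92
tcp_pos: [0.4991, -0.4143, 0.4202]
tcp_rot: [-2.326, -2.106, 0.002]
ft_force: [0.4, 0.3, 1.2]
opening: 0.999
t 33.02 tcp [ 0.4989 -0.4145  0.4205] grasp [ 0.4983 -0.4144  0.2615] jaw deg -5.711526487070672 z [-0.0035  0.0006 -1.    ] F [0.0237 0.1286 0.2462] T [ 0.0046 -0.1057 -0.0173] op 92.1158447526382 q [ 1.1883  0.5684 -0.7839  1.5274  0.4174  1.2229  0.2384]
```

View pics/y_wrist.png

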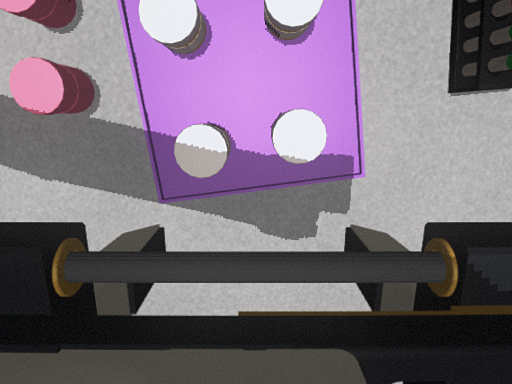

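```bash
python3 - <<'E'
from h import *
np.set_printoptions(precision=4,suppress=True)
w=snapshot("wrist"); d=snapshot("scene")
print(onz(w,[(201,151),(299.5,136),(169,15),(293,0)],.072))
crop(d,"y_c",70,150,230,310,5)
E
```

```text
[[ 0.448  -0.3808  0.072 ]
 [ 0.5461 -0.3759  0.072 ]
 [ 0.436  -0.2561  0.072 ]
 [ 0.5484 -0.2552  0.072 ]]
```

View pics/y_c.png

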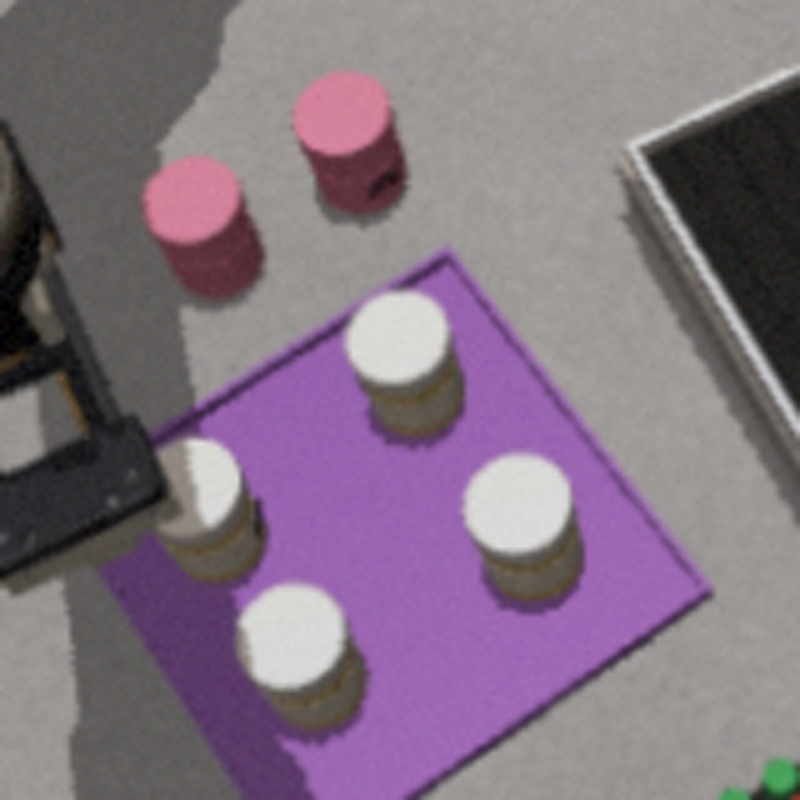

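```bash
python3 -m crank '0.2 24 19.4 -10 0 0 0;0.2 23.8 19.3 -20 0 0 0;0.2 0 0 -35 0 0 0;0.2 0 0 -35 0 0 0;0.2 0 0 -35 0 0 0;0.2 0 0 -35 0 0 0;0.2 0 0 -25 0 0 0;0.2 0 0 -10 0 0 0;0.2 0 0 0 0 0 0;0.2 0 0 0 0 0 0' 25; python3 w.py z wrist side
```

```text
time: 33.95
tcp_pos: [0.5464, -0.3775, 0.216]
tcp_rot: [-2.331, -2.103, 0.003]
ft_force: [0.9, -0.1, 0.3]
opening: 0.796
t 34.05 tcp [ 0.547  -0.3781  0.2178] grasp [ 0.547  -0.3784  0.0588] jaw deg -5.90620899326008 z [-0.0005 -0.0017 -1.    ] F [ 0.0623  0.9034 -0.3494] T [-0.0666 -0.1091  0.0034] op 73.70453160504483 q [ 1.0121  0.8113 -0.6593  1.622   0.5957  0.9179  0.0284]
```

View pics/z_wrist.png

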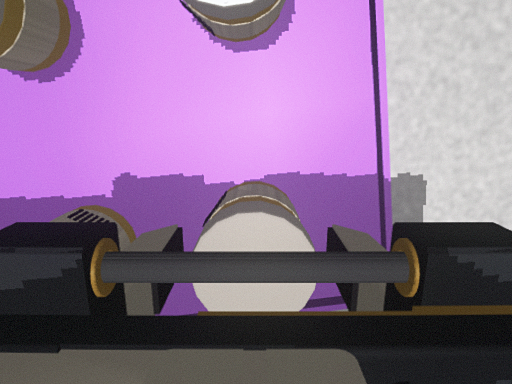

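View pics/z_side.png

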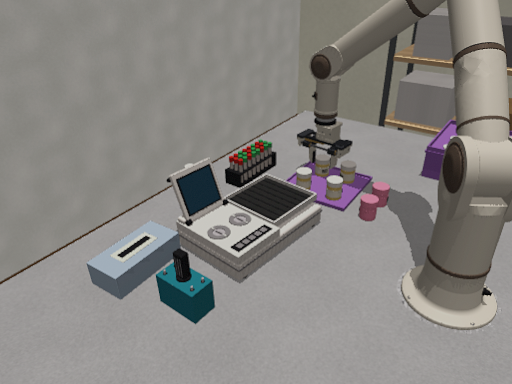

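```bash
python3 -m crank '0.2 0 2.2 -2 0 0 0;1 0 0 0 0 0 0;1 0 0 0 0 0 0;1 0 0 0 0 0 0;1 0 0 0 0 0 0;1 0 0 0 0 0 0;1 0 0 0 0 0 0' 25; python3 w.py z
```

```text
time: 34.63
tcp_pos: [0.546, -0.3757, 0.2137]
tcp_rot: [-2.332, -2.103, 0.004]
ft_force: [0.4, -0.3, 4.0]
opening: 0.579
t 34.63 tcp [ 0.546  -0.3757  0.2137] grasp [ 0.5455 -0.3757  0.0547] jaw deg -5.913630722705862 z [-0.0034 -0.0003 -1.    ] F [ 0.41   -0.2659  4.0309] T [-0.0263  0.1555  0.0192] op 53.230067783204106 q [ 1.009   0.8142 -0.6565  1.6275  0.5979  0.913   0.0234]
```

```bash
python3 -m crank '1 0 0 15 0 0 0;1 0 0 30 0 0 0;1 0 0 35 0 0 0;1 0 0 35 0 0 0;1 0 10 35 0 0 0;1 3.4 33 15 0 0 0;1 3.4 36 0 0 0 0;1 3.4 36 0 0 0 0;1 3.4 36 0 0 0 0;1 3.4 36 0 0 0 0;1 3.4 36 0 0 0 0;1 3.4 36 0 0 0 0;1 3.4 36 0 0 0 0;1 3.4 36 0 0 0 0;1 3.4 36 0 0 0 0;1 3.4 36 0 0 0 0;1 3.2 0 0 0 0 0;1 0 0 0 0 0 0;1 0 0 0 0 0 0' 25; python3 w.py A wrist side
```

```text
time: 36.22
tcp_pos: [0.5863, 0.0275, 0.3785]
tcp_rot: [-2.33, -2.104, 0.005]
ft_force: [-0.1, -0.2, -0.4]
opening: 0.583
t 36.32 tcp [0.5863 0.0258 0.3782] grasp [0.5856 0.0257 0.2192] jaw deg -6.030523993179694 z [-0.0044 -0.0009 -1.    ] F [-0.1126 -0.9398 -1.7751] T [-0.0452 -0.135  -0.0231] op 53.354119275995835 q [ 0.5442  0.5202 -0.8491  1.7291  0.4328  1.0959 -0.5493]
```

View pics/A_side.png

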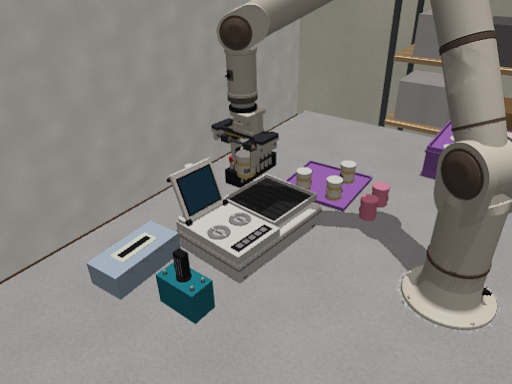

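View pics/A_wrist.png

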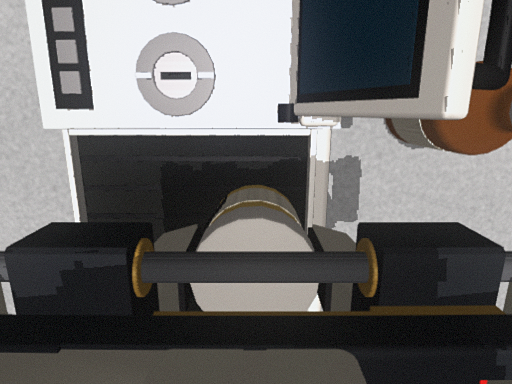

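```bash
python3 -m crank '1 -3 2 -15 0 0 0;1 0 0 -25 0 0 0;1 0 0 -25 0 0 0;1 0 0 -12 0 0 0;1 0 0 -3 0 0 0;1 0 0 0 0 0 0;1 0 0 0 0 0 0' 25; python3 w.py B
```

```text
time: 36.9
tcp_pos: [0.584, 0.0291, 0.2992]
tcp_rot: [-2.332, -2.102, 0.003]
ft_force: [-0.5, 0.4, -0.9]
opening: 0.581
t 36.9 tcp [0.584  0.0291 0.2992] grasp [0.5836 0.0292 0.1402] jaw deg -5.957800074933395 z [-0.0026  0.0005 -1.    ] F [-0.5354  0.3504 -0.9024] T [-0.0101 -0.1     0.0141] op 53.48415523241896 q [ 0.4938  0.6095 -0.79    1.7972  0.5189  0.9582 -0.6198]
```

```bash
python3 -m crank '1 0 0 -2 0 0 0;1 0 0 -1.5 0 0 0;1 0 0 0 0 0 0;1 0 0 0 0 0 0' 25; python3 w.py B
```

```text
time: 37.23
tcp_pos: [0.5836, 0.0295, 0.2952]
tcp_rot: [-2.331, -2.103, 0.003]
ft_force: [-0.5, -0.3, -1.1]
opening: 0.583
t 37.23 tcp [0.5836 0.0295 0.2952] grasp [0.5831 0.0295 0.1362] jaw deg -5.907120517243584 z [-0.003  0.    -1.   ] F [-0.4576 -0.2887 -1.0612] T [-0.0802 -0.0931  0.0272] op 53.65482939200124 q [ 0.4905  0.614  -0.7864  1.8004  0.5236  0.9518 -0.6233]
```

```bash
python3 -m crank '1 0 0 -1 0 0 0;1 0 0 0 0 0 0;0.2 0 0 0 0 0 0;0.2 0 0 0 0 0 0;0.2 0 0 0 0 0 0;0.2 0 0 0 0 0 0;0.2 0 0 12 0 0 0;0.2 0 0 30 0 0 0;0.2 0 -10 35 0 0 0;0.2 -6 -40 20 0 0 0;0.2 -6 -40 0 0 0 0;0.2 -6 -40 0 0 0 0;0.2 -6 -40 0 0 0 0;0.2 -6 -40 0 0 0 0;0.2 -6 -40 0 0 0 0;0.2 -4 -40 0 0 0 0;0.2 0 -10 0 0 0 0;0.2 0 0 0 0 0 0;0.2 0 0 0 0 0 0' 25; python3 w.py C wrist side scene
```

```text
time: 38.82
tcp_pos: [0.5437, -0.2681, 0.3896]
tcp_rot: [-2.333, -2.1, 0.003]
ft_force: [0.2, -0.0, 0.2]
opening: 0.799
t 38.97 tcp [ 0.5444 -0.2653  0.3898] grasp [ 0.5439 -0.2652  0.2308] jaw deg -5.727665615234179 z [-0.0031  0.0008 -1.    ] F [ 0.5188 -0.6797 -0.0408] T [ 0.0402 -0.1343 -0.011 ] op 73.88765774958125 q [ 1.0028  0.5282 -0.8116  1.6719  0.4168  1.1269 -0.0248]
```

View pics/C_wrist.png

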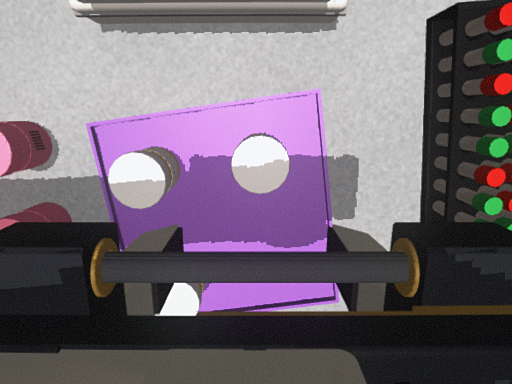

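View pics/C_scene.png

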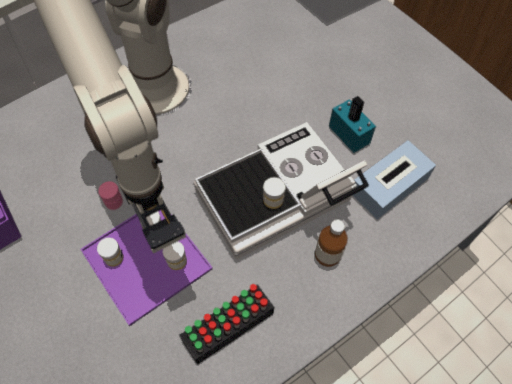

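```bash
python3 - <<'E'
from h import *
np.set_printoptions(precision=4,suppress=True)
w=snapshot("wrist"); d=snapshot("scene")
print(onz(w,[(260.5,163),(138,181)],.072), "pink",onz(w,[(0,150)],.07))
print("placed",onz(d,[(274,184.5)],.153)); print(tcp()[0])
E
```

```text
[[ 0.5512 -0.2446  0.072 ]
 [ 0.4375 -0.25    0.072 ]] pink [[ 0.3155 -0.2091  0.07  ]]
placed [[0.5813 0.0327 0.153 ]]
[ 0.5444 -0.2655  0.3896]
```

```bash
python3 -m crank '0.2 3.5 9.5 -15 0 0 0;0.2 3.5 9.5 -35 0 0 0;0.2 0 0 -35 0 0 0;0.2 0 0 -35 0 0 0;0.2 0 0 -30 0 0 0;0.2 0 0 -20 0 0 0;0.2 0 0 -6 0 0 0;0.2 0 0 0 0 0 0;0.2 0 0 0 0 0 0' 25; python3 w.py E wrist
```

```text
time: 39.82
tcp_pos: [0.5517, -0.2478, 0.2141]
tcp_rot: [-2.33, -2.104, 0.003]
ft_force: [-0.1, 0.4, -0.0]
opening: 0.797
t 39.87 tcp [ 0.552  -0.2481  0.2148] grasp [ 0.5517 -0.2482  0.0558] jaw deg -5.862774070408466 z [-0.0014 -0.0005 -1.    ] F [ 0.4081 -0.0837  0.2698] T [-0.0337 -0.0871  0.0586] op 73.60421245791062 q [ 0.8723  0.7381 -0.6749  1.783   0.602   0.8389 -0.1956]
```

View pics/E_wrist.png

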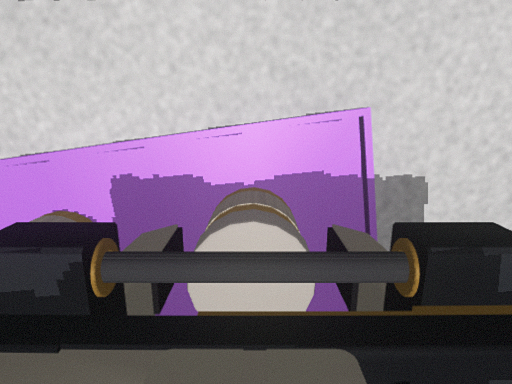

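```bash
python3 -m crank '1 0 1 0 0 0 0;1 0 0 0 0 0 0;1 0 0 0 0 0 0;1 0 0 0 0 0 0;1 0 0 0 0 0 0;1 0 0 0 0 0 0;1 0 0 15 0 0 0;1 0 0 30 0 0 0;1 0 0 35 0 0 0;1 0 5 30 0 0 0;1 3 25 10 0 0 0;1 4 35 0 0 0 0;1 4 35 0 0 0 0;1 4 35 0 0 0 0;1 4 35 0 0 0 0;1 2 9 0 0 0 0;1 0 0 0 0 0 0;1 0 0 0 0 0 0' 25; python3 w.py F wrist
```

```text
time: 41.37
tcp_pos: [0.5718, -0.068, 0.3337]
tcp_rot: [-2.329, -2.105, 0.005]
ft_force: [0.3, -1.3, -0.7]
opening: 0.583
t 41.42 tcp [ 0.5718 -0.0695  0.3334] grasp [ 0.5711 -0.0697  0.1744] jaw deg -5.939678474395997 z [-0.0041 -0.0009 -1.    ] F [-0.4871 -1.4138 -0.6714] T [-0.0009 -0.0248  0.0242] op 53.98355712429658 q [ 0.6863  0.5487 -0.8094  1.7949  0.4649  1.004  -0.4123]
```

View pics/F_wrist.png

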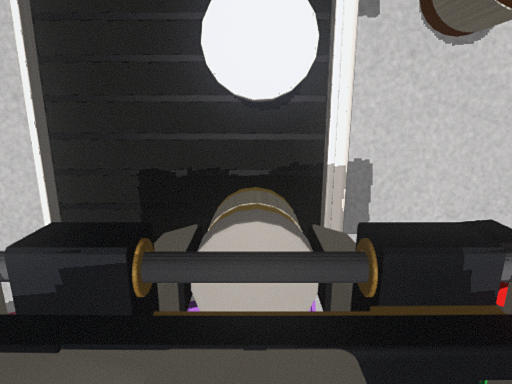

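```bash
python3 -m crank '1 1 2 -15 0 0 0;1 0 0 -15 0 0 0;1 0 0 -5 0 0 0;1 0 0 -2 0 0 0;1 0 0 0 0 0 0;1 0 0 0 0 0 0' 25; python3 w.py F
```

```text
time: 41.92
tcp_pos: [0.5727, -0.0676, 0.2956]
tcp_rot: [-2.332, -2.1, 0.005]
ft_force: [0.9, 0.2, -0.2]
opening: 0.58
t 41.92 tcp [ 0.5727 -0.0676  0.2956] grasp [ 0.572  -0.0676  0.1366] jaw deg -6.004771885435295 z [-0.0046  0.0002 -1.    ] F [ 0.8696  0.2465 -0.1791] T [ 0.0031 -0.1081 -0.058 ] op 53.35156526015513 q [ 0.6567  0.5976 -0.777   1.8189  0.5093  0.9416 -0.4501]
```

```bash
python3 -m crank '1 0 0 -1.2 0 0 0;0.2 0 0 0 0 0 0;0.2 0 0 0 0 0 0;0.2 0 0 0 0 0 0;0.2 0 0 0 0 0 0;0.2 0 0 12 0 0 0;0.2 0 0 30 0 0 0;0.2 0 -10 35 0 0 0;0.2 -10 -34 20 0 0 0;0.2 -12 -38 0 0 0 0;0.2 -12 -38 0 0 0 0;0.2 -12 -38 0 0 0 0;0.2 -12 -38 0 0 0 0;0.2 -12 -38 0 0 0 0;0.2 -12 -38 10 0 0 0;0.2 -12 -38 10 0 0 0;0.2 -12 -38 0 0 0 0;0.2 0 0 0 0 0 0;0.2 0 0 0 0 0 0' 25; python3 w.py G wrist scene side
```

```text
time: 43.5
tcp_pos: [0.4649, -0.4179, 0.4124]
tcp_rot: [-2.338, -2.095, 0.005]
ft_force: [1.0, -0.2, -0.6]
opening: 0.8
t 43.65 tcp [ 0.4677 -0.4128  0.4125] grasp [ 0.4672 -0.4127  0.2535] jaw deg -5.77825727172289 z [-0.0031  0.001  -1.    ] F [0.4065 0.5836 0.4875] T [ 0.0176 -0.1244 -0.0091] op 73.64004035017668 q [ 1.2411  0.5289 -0.7851  1.6024  0.3968  1.18    0.2688]
```

View pics/G_wrist.png

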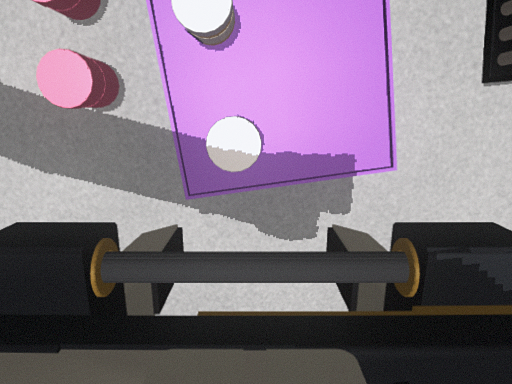

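View pics/G_scene.png

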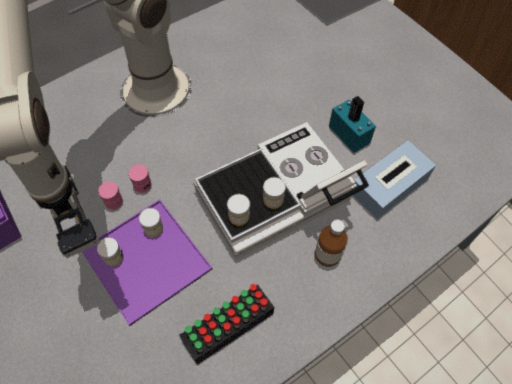

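```bash
python3 - <<'E'
from h import *
np.set_printoptions(precision=4,suppress=True)
w=snapshot("wrist"); d=snapshot("scene")
print(onz(w,[(234,144),(203,10)],.072), "pink",onz(w,[(64,78)],.07),tcp()[0])
print("placed",onz(d,[(274,185),(238,202.5)],.153))
E
```

```text
[[ 0.4509 -0.3747  0.072 ]
 [ 0.4372 -0.2556  0.072 ]] pink [[ 0.3003 -0.2981  0.07  ]] [ 0.4679 -0.4125  0.4124]
placed [[ 0.5825  0.0318  0.153 ]
 [ 0.5719 -0.0674  0.153 ]]
```

```bash
python3 -m crank '0.2 -9 18 -15 0 0 0;0.2 -8.5 17 -35 0 0 0;0.2 0 0 -35 0 0 0;0.2 0 0 -35 0 0 0;0.2 0 0 -35 0 0 0;0.2 0 0 -30 0 0 0;0.2 0 0 -13 0 0 0;0.2 0 0 0 0 0 0;0.2 0 0 0 0 0 0' 25; python3 w.py H wrist
```

```text
time: 44.5
tcp_pos: [0.4502, -0.3787, 0.2145]
tcp_rot: [-2.329, -2.104, 0.003]
ft_force: [0.5, -0.4, 0.8]
opening: 0.799
t 44.55 tcp [ 0.4506 -0.3793  0.2156] grasp [ 0.4503 -0.3794  0.0566] jaw deg -5.843204481778895 z [-0.0018 -0.0008 -1.    ] F [ 0.9377 -0.1764  0.8021] T [-0.0659 -0.1252  0.003 ] op 73.6676811977813 q [ 1.1435  0.7076 -0.6552  1.8252  0.5806  0.8109  0.088 ]
```

View pics/H_wrist.png

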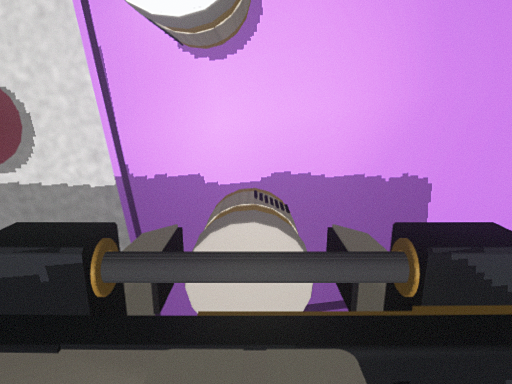

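```bash
python3 -m crank '1 0 1 -1 0 0 0;1 0 0 0 0 0 0;1 0 0 0 0 0 0;1 0 0 0 0 0 0;1 0 0 0 0 0 0;1 0 0 0 0 0 0;1 0 0 15 0 0 0;1 0 0 30 0 0 0;1 0 0 35 0 0 0;1 0 5 35 0 0 0;1 2 25 10 0 0 0;1 4 38 0 0 0 0;1 4 38 0 0 0 0;1 4 38 0 0 0 0;1 4 38 0 0 0 0;1 4 38 0 0 0 0;1 4 38 0 0 0 0;1 4 38 0 0 0 0;1 4 38 0 0 0 0;1 3 38 0 0 0 0' 25;python3 -m crank '1 0 38 0 0 0 0;1 0 4 0 0 0 0;1 0 0 0 0 0 0;1 0 0 0 0 0 0';  python3 w.py I wrist
```

```text
time: 46.22
tcp_pos: [0.4862, -0.0046, 0.339]
tcp_rot: [-2.332, -2.103, 0.004]
ft_force: [1.3, -0.6, -1.0]
opening: 0.582
time: 46.55
tcp_pos: [0.4862, 0.0356, 0.3384]
tcp_rot: [-2.33, -2.104, 0.005]
ft_force: [-0.5, -1.1, -1.2]
opening: 0.583
t 46.6 tcp [0.4864 0.0345 0.3382] grasp [0.4857 0.0343 0.1792] jaw deg -5.955356010483886 z [-0.0039 -0.001  -1.    ] F [ 0.1486 -0.626  -1.254 ] T [-0.1159 -0.0594 -0.006 ] op 53.69939473663112 q [ 0.6245  0.4017 -0.8996  2.0001  0.3932  0.9259 -0.5839]
```

View pics/I_wrist.png

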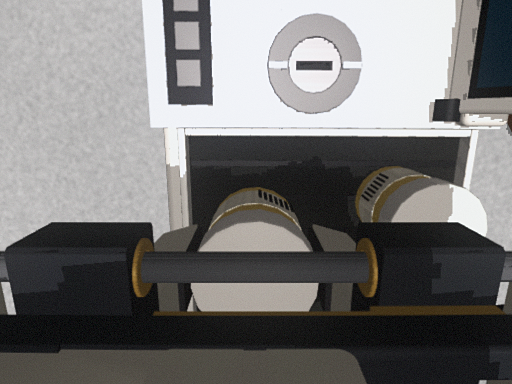

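```bash
python3 -m crank '1 1 3 -15 0 0 0;1 0 0 -18 0 0 0;1 0 0 -6 0 0 0;1 0 0 -2 0 0 0;1 0 0 0 0 0 0;1 0 0 0 0 0 0' 25; python3 w.py J
```

```text
time: 47.1
tcp_pos: [0.4877, 0.0379, 0.2975]
tcp_rot: [-2.332, -2.101, 0.004]
ft_force: [-0.2, -0.5, -0.6]
opening: 0.579
t 47.1 tcp [0.4877 0.0379 0.2975] grasp [0.4872 0.0379 0.1385] jaw deg -5.978261377051339 z [-0.0033  0.0002 -1.    ] F [-0.1889 -0.5212 -0.6382] T [-0.0064 -0.1209  0.0416] op 53.30562216140537 q [ 0.5689  0.4672 -0.851   2.0277  0.4652  0.8522 -0.6503]
```

```bash
python3 -m crank '1 0 0 -1.5 0 0 0;1 0 0 -1.5 0 0 0;1 0 0 0 0 0 0;1 0 0 0 0 0 0' 25; python3 w.py J; python3 -m crank '0.25 0 0 0 0 0 0;0.25 0 0 0 0 0 0;0.25 0 0 0 0 0 0;0.25 0 0 0 0 0 0;0.25 0 0 12 0 0 0;0.25 0 0 30 0 0 0;0.2 0 -10 35 0 0 0;0.2 -6 -34 20 0 0 0;0.2 -6 -38 0 0 0 0;0.2 -6 -38 0 0 0 0;0.2 -6 -38 0 0 0 0;0.2 -6 -38 0 0 0 0;0.2 -6 -38 0 0 0 0;0.2 0 -38 0 0 0 0;0.2 0 -38 0 0 0 0;0.2 0 -5 0 0 0 0;0.2 0 0 0 0 0 0;0.2 0 0 0 0 0 0' 25; python3 w.py K wrist scene side
```

```text
time: 47.43
tcp_pos: [0.4879, 0.0386, 0.2952]
tcp_rot: [-2.332, -2.103, 0.003]
ft_force: [-0.5, -0.8, 6.3]
opening: 0.581
t 47.43 tcp [0.4879 0.0386 0.2952] grasp [0.4875 0.0384 0.1362] jaw deg -5.912631716356547 z [-0.0021 -0.0007 -1.    ] F [-0.515  -0.7711  6.3203] T [-0.2141  0.2937 -0.0521] op 53.49049061894728 q [ 0.5641  0.4707 -0.8477  2.0293  0.4711  0.8474 -0.6553]
time: 48.93
tcp_pos: [0.4514, -0.2759, 0.3913]
tcp_rot: [-2.331, -2.101, 0.003]
ft_force: [1.2, 0.3, 0.3]
opening: 0.801
t 49.08 tcp [ 0.4519 -0.2743  0.3914] grasp [ 0.4513 -0.2743  0.2324] jaw deg -5.7144535062353485 z [-0.0036  0.0005 -1.    ] F [-0.1642  0.153  -0.4228] T [-0.0012 -0.071   0.0024] op 74.02903016544178 q [ 1.1743  0.3788 -0.8339  1.8579  0.3224  1.0492  0.1114]
```

View pics/K_wrist.png

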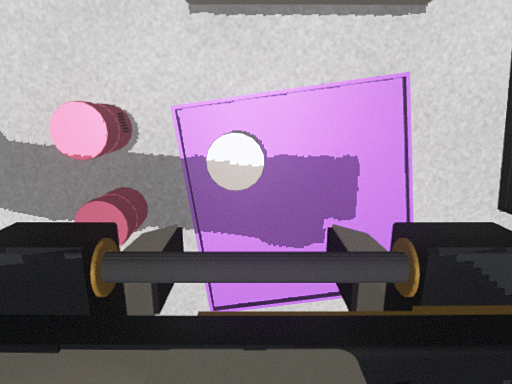

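View pics/K_scene.png

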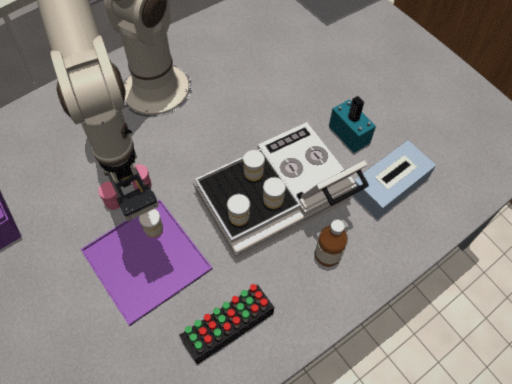

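```bash
python3 - <<'E'
from h import *
np.set_printoptions(precision=4,suppress=True)
w=snapshot("wrist"); 
print(onz(w,[(236,161),(104,222),(85,129)],.072),tcp()[0])
E
```

```text
[[ 0.4365 -0.25    0.072 ]
 [ 0.3041 -0.2957  0.072 ]
 [ 0.3054 -0.2079  0.072 ]] [ 0.4518 -0.2745  0.3913]
```

```bash
python3 -m crank '0.2 -7.5 12.5 -15 0 0 0;0.2 -7.5 12 -35 0 0 0;0.2 0 0 -35 0 0 0;0.2 0 0 -35 0 0 0;0.2 0 0 -30 0 0 0;0.2 0 0 -20 0 0 0;0.2 0 0 -7 0 0 0;0.2 0 0 0 0 0 0;0.2 0 0 0 0 0 0' 25; python3 w.py L wrist
```

```text
time: 49.88
tcp_pos: [0.4371, -0.2513, 0.2147]
tcp_rot: [-2.33, -2.104, 0.003]
ft_force: [0.0, 0.0, 0.2]
opening: 0.799
t 49.93 tcp [ 0.4374 -0.2517  0.2154] grasp [ 0.437  -0.2518  0.0564] jaw deg -5.850101106112071 z [-0.0019 -0.0007 -1.    ] F [ 0.161  -0.051   0.5535] T [-0.0553 -0.0834 -0.0139] op 73.62063292000047 q [ 1.0089  0.5964 -0.6669  2.0336  0.57    0.7028 -0.1259]
```

View pics/L_wrist.png

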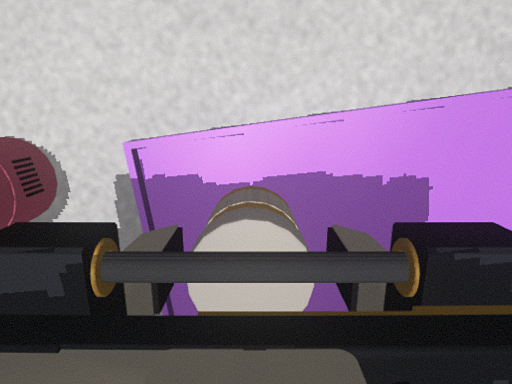

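```bash
python3 -m crank '1 0 1 -1 0 0 0;1 0 0 0 0 0 0;1 0 0 0 0 0 0;1 0 0 0 0 0 0;1 0 0 0 0 0 0;1 0 0 0 0 0 0;1 0 0 15 0 0 0;1 0 0 30 0 0 0;1 0 0 35 0 0 0;1 0 5 35 0 0 0;1 4 25 8 0 0 0;1 8 35 0 0 0 0;1 8 35 0 0 0 0;1 8 35 0 0 0 0;1 8 35 0 0 0 0;1 4 24 0 0 0 0;1 0 0 0 0 0 0;1 0 0 0 0 0 0;1 0 0 0 0 0 0' 25; python3 w.py M wrist
```

```text
time: 51.52
tcp_pos: [0.4762, -0.0575, 0.3358]
tcp_rot: [-2.331, -2.102, 0.006]
ft_force: [-0.3, -0.1, -0.6]
opening: 0.579
t 51.57 tcp [ 0.4761 -0.0582  0.3357] grasp [ 0.4754 -0.0582  0.1767] jaw deg -5.993472332878904 z [-0.0045 -0.0004 -1.    ] F [ 0.394   0.6987 -1.1432] T [-0.0632 -0.0743  0.06  ] op 53.56924362891216 q [ 0.8042  0.3819 -0.8762  2.0204  0.3718  0.9089 -0.3762]
```

View pics/M_wrist.png

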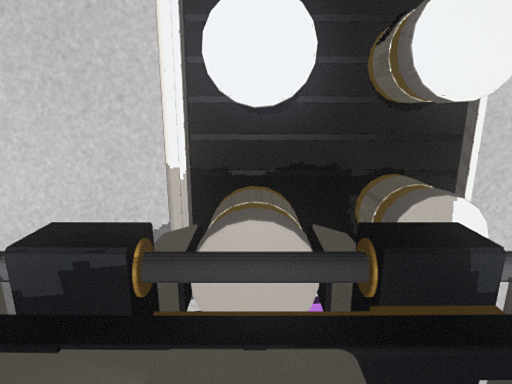

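```bash
python3 -m crank '1 1 0 -15 0 0 0;1 0 0 -15 0 0 0;1 0 0 -6 0 0 0;1 0 0 -2.5 0 0 0;1 0 0 -1 0 0 0;1 0 0 0 0 0 0;1 0 0 0 0 0 0' 25; python3 w.py N
```

```text
time: 52.15
tcp_pos: [0.4777, -0.0572, 0.297]
tcp_rot: [-2.332, -2.102, 0.003]
ft_force: [0.3, 0.6, -0.4]
opening: 0.584
t 52.15 tcp [ 0.4777 -0.0572  0.297 ] grasp [ 0.4772 -0.0572  0.138 ] jaw deg -5.9334920352529075 z [-0.0029  0.0001 -1.    ] F [ 0.3297  0.5603 -0.4427] T [ 0.0188 -0.0727 -0.025 ] op 53.73941878257566 q [ 0.7548  0.4454 -0.8306  2.0473  0.4427  0.8365 -0.4367]
```

```bash
python3 -m crank '1 0 0 -1.5 0 0 0;1 0 0 -1 0 0 0;1 0 0 0 0 0 0;1 0 0 0 0 0 0' 25; python3 w.py N; python3 -m crank '0.25 0 0 0 0 0 0;0.25 0 0 0 0 0 0;0.25 0 0 0 0 0 0;0.25 0 0 0 0 0 0;0.25 0 0 12 0 0 0;0.25 0 0 30 0 0 0;0.2 0 -10 35 0 0 0;0.2 -6 -34 25 0 0 0;0.2 -6 -36 10 0 0 0;0.2 -6 -36 0 0 0 0;0.2 -6 -36 0 0 0 0;0.2 0 -36 0 0 0 0;0.2 0 -36 0 0 0 0;0.2 0 -30 0 0 0 0;0.2 0 0 0 0 0 0;0.2 0 0 0 0 0 0;0.2 0 0 0 0 0 0' 25; python3 w.py O scene side; python3 -c "
from h import *
crop(snapshot('scene'),'O_c',185,90,385,250,4);crop(snapshot('side'),'O_s',145,140,345,300,4)"
```

```text
time: 52.48
tcp_pos: [0.4777, -0.0569, 0.2947]
tcp_rot: [-2.332, -2.103, 0.004]
ft_force: [-1.1, -0.3, 4.6]
opening: 0.581
t 52.48 tcp [ 0.4777 -0.0569  0.2947] grasp [ 0.4773 -0.057   0.1357] jaw deg -5.902451941625991 z [-0.0029 -0.0006 -1.    ] F [-1.107  -0.3035  4.6074] T [-0.1021  0.2091 -0.0351] op 53.429809155659676 q [ 0.751   0.449  -0.8275  2.0489  0.4476  0.8323 -0.4408]
time: 53.9
tcp_pos: [0.4536, -0.3094, 0.4058]
tcp_rot: [-2.33, -2.102, 0.003]
ft_force: [-0.5, -0.7, -0.8]
opening: 0.797
t 54.0 tcp [ 0.4539 -0.3085  0.4059] grasp [ 0.4534 -0.3084  0.2469] jaw deg -5.757920719022525 z [-0.0035  0.0005 -1.    ] F [0.236  0.8529 0.2741] T [ 0.0369 -0.0853 -0.0148] op 73.73242954839588 q [ 1.1995  0.3965 -0.8174  1.7956  0.324   1.0927  0.1677]
```

View pics/O_c.png

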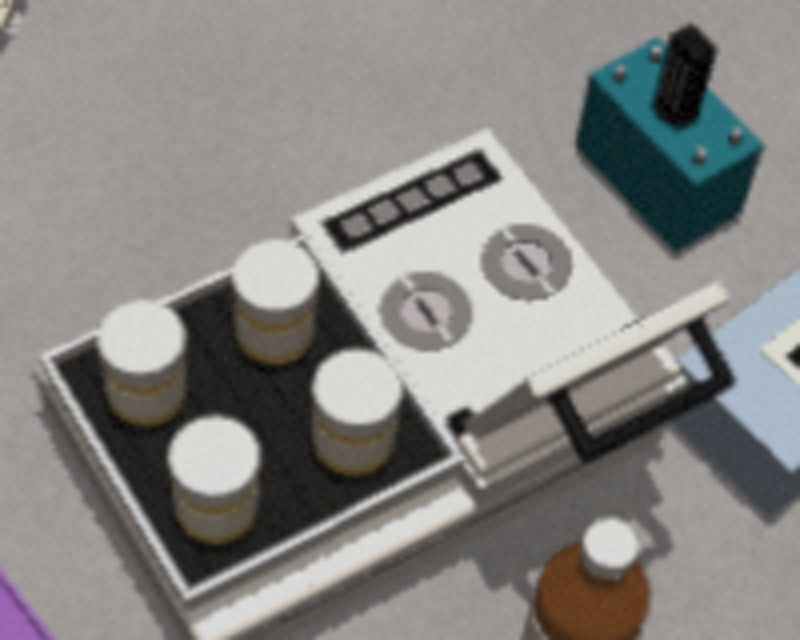

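View pics/O_s.png

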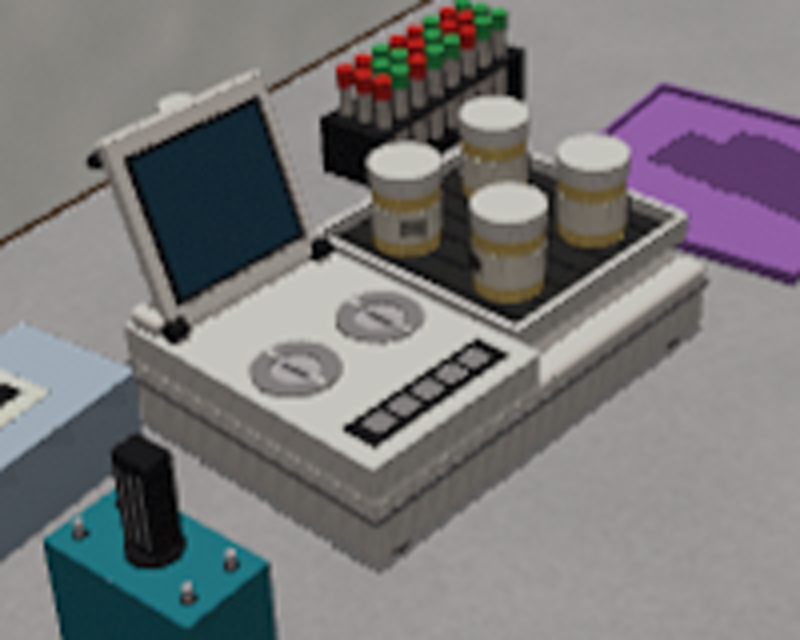

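View pics/O_scene.png

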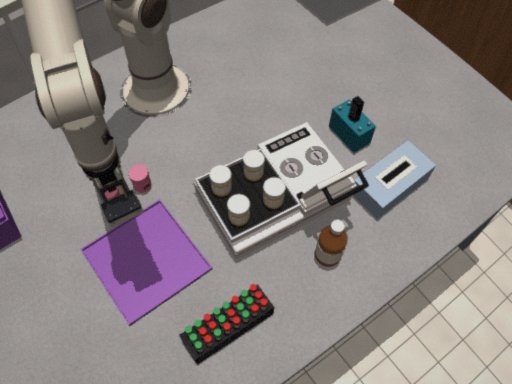

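```bash
python3 -c "
from h import *
a=snapshot('scene')['img'][140:180,275:335]; b=snapshot('side')['img'][208:245,205:260]
f=lambda i:cv2.resize(i,(780,int(780*i.shape[0]/i.shape[1])),interpolation=cv2.INTER_CUBIC)
cv2.imwrite('pics/P1.png',f(a)); cv2.imwrite('pics/P2.png',f(b))"
```

```text
(no output)
```

View pics/P1.png

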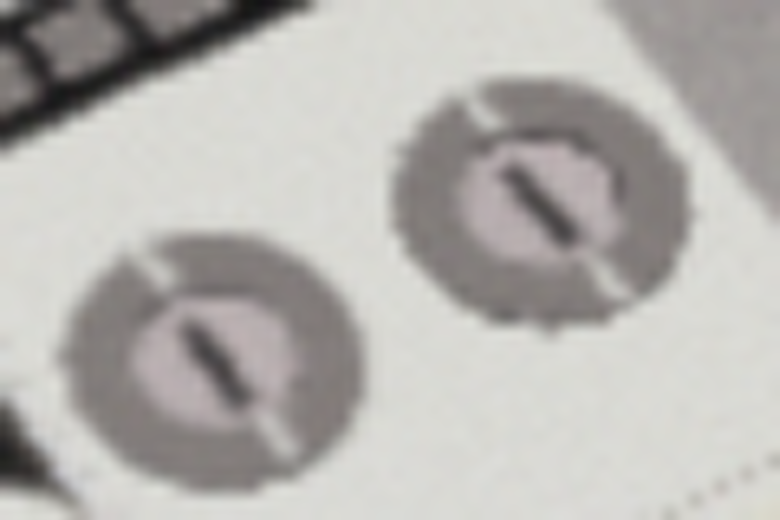

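View pics/P2.png

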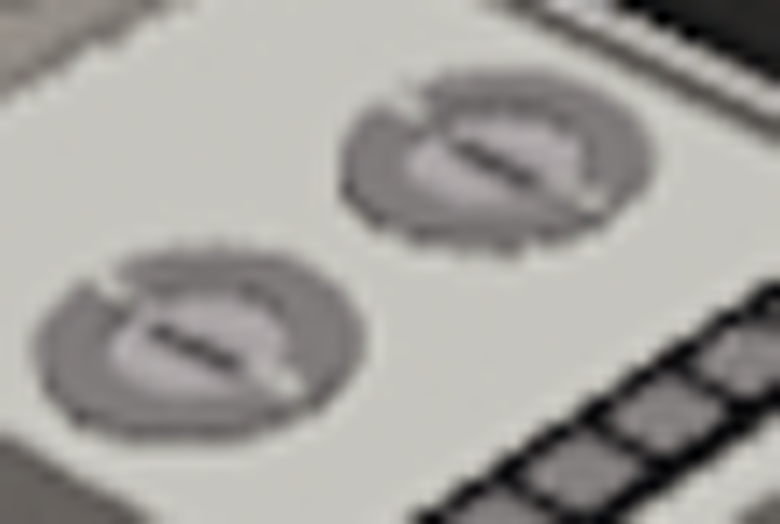

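```bash
python3 - <<'E'
from h import *
d=snapshot("scene"); s=snapshot("side")
def ang(c,L,o,k,z):
    p=onz(c,np.array(L)/k+o,z); e=p[1]-p[0]; return np.degrees(np.arctan2(e[1],e[0]))
for n,sl,mk in(("left",[(508,172),(575,243)],[(470,100),(630,295)]),("right",[(190,328),(243,403)],[(142,258),(295,448)])):
    print(n,ang(d,sl,[275,140],13,.088),ang(d,mk,[275,140],13,.091))
k=780/55
for n,sl,mk in(("left",[(150,330),(238,370)],[(102,285),(292,388)]),("right",[(455,145),(533,187)],[(403,95),(598,205)])):
    print(n,ang(s,sl,[205,208],k,.088),ang(s,mk,[205,208],k,.091))
E
```

```text
left 0.056814219791631926 -4.094502892796742
right -6.655903275514152 -3.1757086229362996
left 179.12704214766163 174.54755339616665
right 172.4311836097136 171.03836228258274
```

```bash
python3 -c "
from rig import *
print(finish_job())"
```

```text
the job is handed in; nothing more can be done
None
```

The mixer is ready and the job is handed in at about 54 s of the 210 s allowed. No verdict was reported back. The last camera checks show every step inside its limits, with one selector closer to its limit than the rest:

| Item | Last check | Limit |
|---|---|---|
| Screen | about 111° from shut | 100–120° |
| Right selector | in line with its marks within reading error (1–4° past) | more than 8.6° short of the marks fails |
| Left selector | about 3–5° short of its marks, roughly 1.49 rad | above 1.42 rad |
| Screwdriver | upright, collar down in its block hole | 12 mm sideways, 7° |
| Pots | all four upright on the mat, about 48 mm from its centre in mixer x and y | 80 mm |

- **Left selector:** The wrist, scene and side cameras all gave that shortfall. The arm's last joint was close to its range limit, so I stopped there and did not go back to close the gap. I did the right selector with the screwdriver turned half round to avoid the same limit.
- **Other things on the bench:** The pink pots, tube rack, bottle and glove carton look unmoved in the pictures. The purple tray is empty, and the gripper is clear of everything.
- **Camera disagreement:** The scene and side cameras differed by about 8 mm in x, so I averaged them and refined with the wrist camera before each grasp or fit.

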